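Mount the electrode holder on the stand's leaning ball stud and latch it

ROBOT

A 6-joint arm with a two-finger parallel gripper is mounted at the origin on the work surface. World frame = base frame: x ahead of the robot, y to its left, z up, the work surface at z = 0. Lengths are in m, angles in degrees, forces in N, time in s.
With the tool pointing down it reaches from about 0.375 to 0.975 m from the base axis. Payload 3.8 kg.
Tool frame: the origin (TCP) lies at the centre of the arm's flange, where the gripper is bolted on; the fingertips stand 166 mm ahead of it and the grasp point (between the pads) lies 147 mm ahead of it; z points along the fingers, y is the direction in which the jaws open and shut (so a half turn about z gives the same grasp; the last joint's range is limited). The gripper opens to 88 mm and grips with 3 to 60 N. Pads are 18 mm wide; open, the fingers measure 123 mm over their backs; the gripper's body (75 mm by 187 mm) begins 45 mm behind the grasp point.
Start: joints at [-70.755, 15.12, 91.902, -0, 72.978, -2.114], TCP at [0.246, -0.629, 0.405] pointing down, gripper open.
Joint ranges: [-150.88, 150.88], [-54.13, 125.18], [17.81, 147.31], [-75.09, 255.09], [0, 152.58], [-146.25, 146.25]. Speed limits (degrees/s): [147.25, 147.25, 180, 180, 180, 180].

INTERFACE

Orientations are given as a 3x3 rotation matrix whose columns are the frame's x, y, z axes.
In Python, from station import ctrl gives the robot as it stands. The module is installed in compiled form; this text tells all that it offers.
- The arm moves only by the tool send_rows, never from a script. Its argument "moves" is a list that holds one entry, the list of rows, each a list of 5 numbers: the shift along the tool's x, y, z as a fraction of full scale, then the turn about the tool's z as a fraction of full scale, then the gripper's target within -1 to 1 (fully open at 1, half-way at 0, shut at -1). A call has 1 to 10 rows; each row shifts and turns the commanded pose from where the row before left it, along the tool's axes as they then stand; what a row does not reach is not made up. Full scale, the value 1, is 0.08 m for a shift and pi/2 rad for a turn. A row lasts 1/10 s, in which the tool goes at most 50 mm and 8.59 degrees, less where a joint would pass 70% of its speed; a pose out of reach is approached as far as the arm can. A call with a number of a shift or a turn outside -1 to 1 is refused whole. A call with a gripper value outside its range is refused whole. The fingers move at their own pace and stop on an object; "squeeze" is the grip in N (left out, the last holds). Time passes only in rows, so rows that do not move let the fingers close. It gives the time, the measured TCP pose, the force and the opening at its end, in the units of the state.
- ctrl.observe(): the state, without advancing time (a new reading comes with each control period).
- ctrl.capture(name): name is "scene" or "top"; returns a dict with "frame" (384x512x3 uint8, red, green, blue), "range_z" (384x512 float32, m along the optical axis (not along the pixel's ray), 0 where there is no reading), "vfov" (degrees; the focal length in pixels is half the picture's height over the tangent of half this angle, whatever the lens; pixels are square), "cx", "cy" (the principal point, pixels), "R" (3x3) and "t" (3): a world point X has camera coordinates R X + t. Camera axes: x right, y down, z forward; pixel columns grow to the right and rows downward; lengths in m; the calibration is good to about 2 mm. A picture is of the moment at which its call begins.
- ctrl.sign_off(): hands the job in, once; it reports no verdict.
Trained networks look in a picture, given as the dict that the camera call returned (one of the last four; its "shot" number tells which), for a name from the list of things; names that differ only in an ending like _2 or _b are one class to them, and where a whole thing is asked for, a point or a joint stands for the part that bears it (a point fixed in the world has none). Each returns a list of dicts, best first, with "p" (0 to 1); they miss things now and then, are a little off and sometimes report something else, mostly with a low value. They report only what shows in the picture. A call takes as long as a camera call.
- ctrl.spot_in(picture, query): "bbox" ([left, top, right, bottom] in pixels, round what is visible of it).
- ctrl.place_of(picture, query): "pixel" ([column, row] in pixels: a listed point, or the origin of a listed thing).
The state is a dict: "time_s": time; "q": joint angles; "qvel": joint speeds; "tau": joint torques, N m; "position": TCP position; "eef_rot": TCP orientation; "wrist_force": force on the tool from outside, world axes, zero at the start; "moment": the same for the moment, N m; "finger_gap": opening from 0.0 (shut) to 1.0 (fully open).
Only numpy, scipy, OpenCV 4.12 (cv2) and the standard library are available. Lean on these libraries where they do the work, as an engineer would, in place of code of your own. Each camera call takes 0.05 s, during which the arm holds its last target.

TASK

Put the electrode-holder head onto the leaning ball stud of the white stand: lower its socket over the ball, along the stud, until it sits flush on the round flange, with the latch lever on the downhill side (the side the stud leans to). Then press the latch lever fully down, let go, and leave the bottles on the bench where they stand.

Things in the scene. Friction and masses are not known exactly. Their poses are not given: they have to be found in the camera images.
- head_center (a point): Centre of the loose electrode-holder head (0.22 to 0.42 kg, 88 mm tall, upright at the start), on its axis, 44 mm above its flat underside; z points up along its bore. Its lower part is a round aluminium socket, 46 mm across and 46 mm high, open below: bore 29 mm wide, 38 mm deep. A forked white holder arm sticks out to x = +81 mm, 23 to 37 mm above the underside; the latch lever towards -x.
- head_grip (a point): Centre of the head's grey grip block, on the head's axis on top of the socket, 23 mm above head_center: 30 mm along x, 20 mm along y, 42 mm tall. Pinch it across y. Same axes as head_center.
- lever (a joint): The head's latch lever, a steel tongue 16 mm wide, 45 long, 6 thick. Hinge along the head's y, at x = -28 mm, 8 mm below head_center. At 0 it points to the head's -x, raised 40 degrees; at 0.8 rad it is fully down, 6 degrees below level. Pressing its tip towards the head's -z takes about 2 N; friction keeps it where it is left. It starts between 0 and 0.15.
- lever_tip (a point): Free end of the latch lever, mid-thickness and mid-width; 45 mm from the hinge.
- stud_home (a point): Where head_center must be when the head is fully home; fixed to the stand's steel ball stud, which leans 32 degrees from vertical. z points up along the stud; -x points down the slope, to the side it leans to (facing the robot's side); y is level. The flat seating flange, 60 mm across, lies 44 mm below along z. The seated head's axes match these, its underside on the flange.
- stud_ball (a point): Centre of the stud's steel ball, 26 mm across, 22 mm above the flange along the stud. Around its neck a boss 26 mm wide and 9 mm high on the flange centres the bore. Same axes as stud_home.
- stand: The fixed white stand: a base plate 180 x 150 x 45 mm, origin at the centre of its underside on the bench; the flange centre is 120 mm above the origin. x, y along the 180 and 150 mm sides; the stud leans towards -x.
- wash_bottle: Bystander: white plastic bottle, 64 mm wide, 140 mm tall, origin at the centre of its base.
- reagent_l: Bystander: small brown jar, 46 mm wide, 75 mm tall, origin at the centre of its base.
- reagent_r: Bystander: small white jar, 50 mm wide, 80 mm tall, origin at the centre of its base.

How it is judged (in metres and radians):
On the way, in this order (a step that is already met when the one before it is completed fails the run):
1. the head is seated on the ball stud with its lever still up (distance between head_center and stud_home below 0.006 m and angle between the z axis of head_center and the z axis of stud_home, either way round below 0.12 rad and value of joint lever below 0.5 rad), for 0.2 s.
2. the latch lever is pressed down (value of joint lever above 0.7 rad), for 0.2 s.
At the end, for the whole second after the job is handed in: The head sits home on the stud (its centre within 6 mm of stud_home, its axis within 0.12 rad of the stud's), its lever on the downhill side (within 0.5 rad), the lever pressed down beyond 0.7 rad, everything let go (distance between head_center and stud_home below 0.006 m and angle between the z axis of head_center and the z axis of stud_home, either way round below 0.12 rad and angle between the x axis of head_center and the x axis of stud_home, either way round below 0.5 rad and x of lever_tip in the frame of stud_home below 0 m and value of joint lever above 0.7 rad); the robot touches nothing.
It fails at once if a bystander bottle is pushed more than 25 mm or knocked over (distance of any of wash_bottle, reagent_l, reagent_r from where it was at the start of the episode above 0.025 m or angle between any of wash_bottle, reagent_l, reagent_r's own z axis and vertical above 0.4 rad).
It also fails if it takes over 51 s, if anything falls off the work surface, if the arm or the gripper's body presses on something with over 40 N, if the wrist force passes 120 N, or if a joint passes its speed limit or range.

## Working session

There is one attempt and no reset: what is moved stays moved. The work goes in short steps, Python scripts to look and compute and a tool call to move; the robot and the scene stay as the last step left them, time stands still between calls to the robot, and variables do not carry over. Pictures are saved under pics/ and viewed, and the job is handed in when it is done.

Besides the shell and the picture viewer there is one more tool, called after "Call:" by a JSON object that holds its "method" and its "body", one argument or row to a line. send_rows: Moves the arm, as the interface text tells. Shift numbers are shares of 0.08 m and turn numbers shares of pi/2 rad, none past 1 either way. Its arguments: {"type":"object","properties":{"moves":{"type":"array"},"squeeze":{"type":"number"}},"required":["moves"]}

```bash
mkdir -p pics; cat > h.py <<'E'
import numpy as np, cv2
from station import ctrl
def K(p):
    f=p["frame"].shape[0]/2/np.tan(np.radians(p["vfov"]/2)); return f,p["cx"],p["cy"]
def w(p,u,v,z):  # pixel+depth -> world
    f,cx,cy=K(p); c=np.array([(u-cx)/f*z,(v-cy)/f*z,z]); return np.array(p["R"]).T@(c-np.array(p["t"]))
def cloud(p):
    f,cx,cy=K(p); z=p["range_z"]; v,u=np.mgrid[:z.shape[0],:z.shape[1]]
    c=np.stack([(u-cx)/f*z,(v-cy)/f*z,z],-1); X=(c-np.array(p["t"]))@np.array(p["R"]); X[z==0]=np.nan; return X
def proj(p,X):
    f,cx,cy=K(p); c=np.array(p["R"])@np.array(X)+np.array(p["t"]); return np.array([cx+f*c[0]/c[2],cy+f*c[1]/c[2]]),c[2]
def onplane(p,u,v,zw):
    f,cx,cy=K(p); R=np.array(p["R"]); o=-R.T@np.array(p["t"]); d=R.T@np.array([(u-cx)/f,(v-cy)/f,1]); return o+d*(zw-o[2])/d[2]
def save(p,n,s=1.5,crop=None):
    im=p["frame"][:,:,::-1]
    if crop: im=im[crop[1]:crop[3],crop[0]:crop[2]]
    cv2.imwrite("pics/"+n,cv2.resize(im,None,fx=s,fy=s,interpolation=cv2.INTER_CUBIC))
E
python3 - <<'E'
from h import *
np.set_printoptions(precision=4,suppress=True)
print({k:v for k,v in ctrl.observe().items() if k in('time_s','position','eef_rot','finger_gap')})
for n in("scene","top"):
    p=ctrl.capture(n); save(p,n+"0.png"); print(n,p["vfov"],p["cx"],p["cy"],"cam",-np.array(p["R"]).T@np.array(p["t"]))
    np.save(n+"0.npy",cloud(p))
    for q in["head_center","head_grip","lever_tip","stud_home","stud_ball","stand","wash_bottle","reagent_l","reagent_r"]:
        r=ctrl.place_of(p,q)
        for d in r[:2]:
            u,v=d["pixel"]; z=p["range_z"][int(round(v)),int(round(u))] if 0<=v<384 and 0<=u<512 else 0
            print(q,round(d["p"],2),np.round(d["pixel"],1),w(p,u,v,z))
E
```

```text
{'time_s': 0.0, 'position': array([ 0.2457, -0.6283,  0.4034]), 'eef_rot': array([[ 0.9313,  0.3642, -0.0007],
       [ 0.3642, -0.9313,  0.002 ],
       [ 0.0001, -0.0021, -1.    ]]), 'finger_gap': 0.9988505835887453}
scene 42.42181910977745 246.40132436273242 204.46550160916564 cam [1.4355 0.2609 1.2844]
head_center 0.7 [197.9 197.9] [ 0.594  -0.1753  0.0608]
head_center 0.66 [320.5 216.9] [0.5722 0.2058 0.0815]
head_grip 0.71 [319.7 213.2] [0.5645 0.2011 0.0881]
head_grip 0.7 [321.7 220.3] [0.576  0.2113 0.0713]
lever_tip 0.6 [321.4 199.8] [0.4982 0.1945 0.0672]
stud_home 0.67 [195.2 161.7] [ 0.5311 -0.1979  0.1549]
stud_ball 0.59 [193.6 165.8] [ 0.5423 -0.1997  0.1477]
wash_bottle 0.94 [237.8 260.3] [0.7795 0.0146 0.0761]
reagent_l 0.8 [137.  160.8] [ 0.4838 -0.4391  0.0315]
reagent_l 0.79 [387.  217.1] [0.4736 0.4002 0.0238]
reagent_r 0.8 [137.  160.8] [ 0.4838 -0.4391  0.0315]
reagent_r 0.79 [387.  217.1] [0.4736 0.4002 0.0238]
top 43.351253001698645 256.41808547157547 185.06611180169259 cam [0.4214 0.0038 1.6176]
head_center 0.61 [192.4 203.2] [0.5613 0.2065 0.0824]
head_grip 0.76 [189.4 200.6] [0.5701 0.2163 0.0798]
head_grip 0.62 [193.1 200.8] [0.5681 0.2031 0.0905]
lever_tip 0.63 [201.4 220.5] [ 0.5101  0.1887 -0.0057]
stud_home 0.51 [322.5 208.3] [ 0.5275 -0.1975  0.1537]
stud_ball 0.63 [253.6 150.2] [0.724  0.0065 0.0986]
stud_ball 0.6 [323.8 207.4] [ 0.5304 -0.2021  0.1502]
stand 0.8 [319.2 204.6] [ 0.5401 -0.1897  0.1407]
wash_bottle 0.85 [252.4 147. ] [0.7336 0.01   0.103 ]
wash_bottle 0.36 [191.9 204.8] [0.5557 0.2074 0.0883]
reagent_l 0.68 [393.3 225.6] [ 0.4724 -0.4392  0.046 ]
reagent_l 0.48 [135.1 244.3] [0.4365 0.3901 0.0778]
reagent_r 0.68 [393.3 225.6] [ 0.4724 -0.4392  0.046 ]
reagent_r 0.48 [135.1 244.3] [0.4365 0.3901 0.0778]
```

View pics/scene0.png

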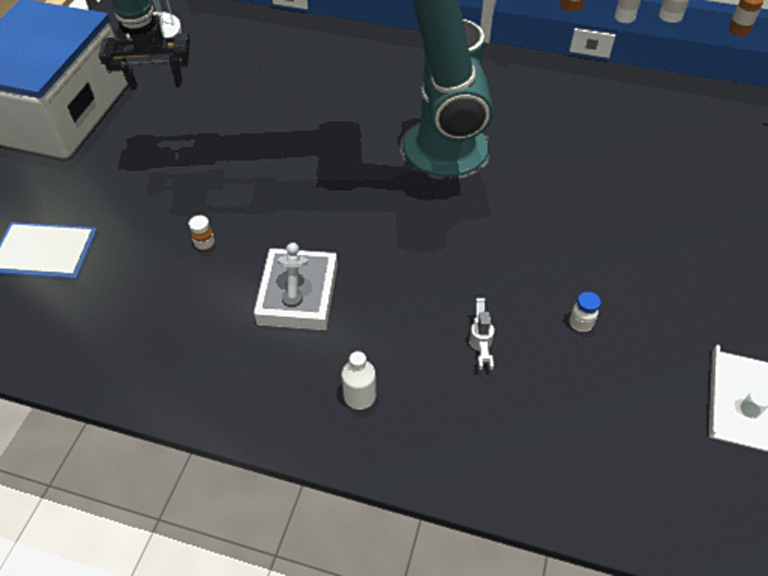

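View pics/top0.png

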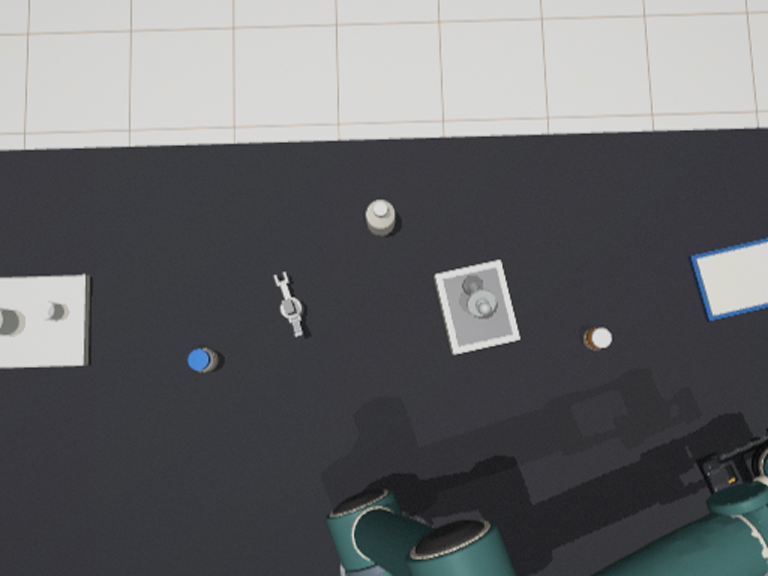

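```bash
python3 - <<'E'
from h import *
p=ctrl.capture("scene"); save(p,"s1.png",6,(280,170,410,260)); save(p,"s2.png",6,(130,130,260,220))
p=ctrl.capture("top"); save(p,"t1.png",7,(150,160,250,240)); save(p,"t2.png",7,(280,160,380,240))
E
```

```text
(no output)
```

View pics/s1.png

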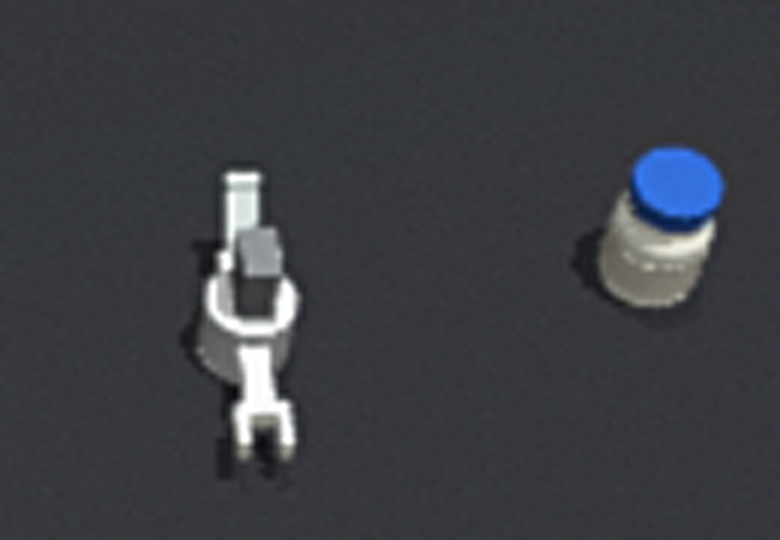

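View pics/s2.png

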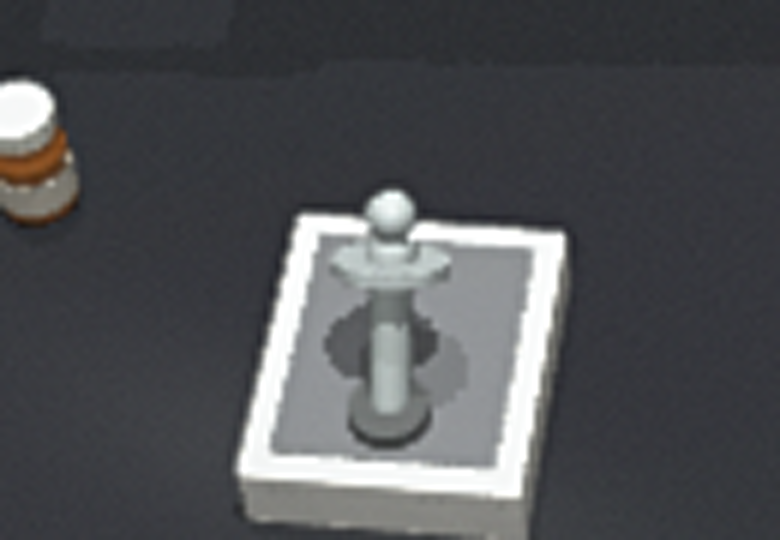

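View pics/t1.png

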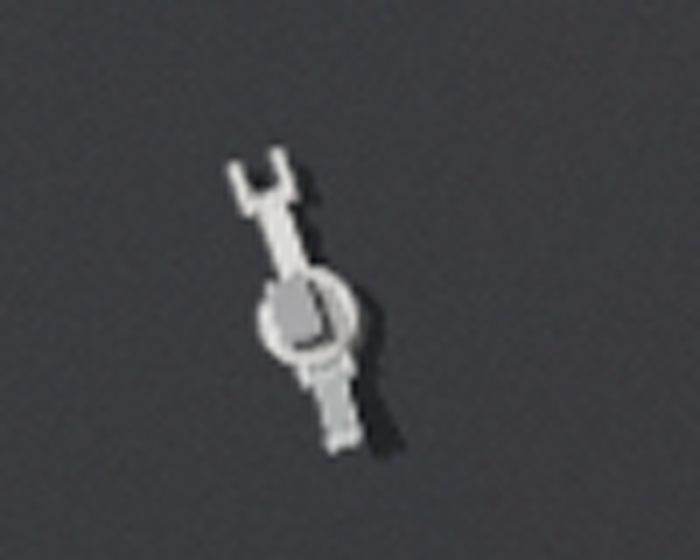

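View pics/t2.png

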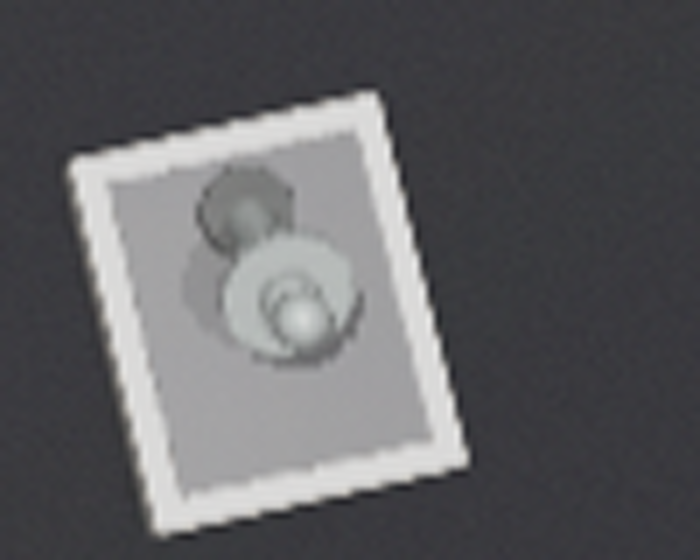

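```bash
python3 - <<'E'
from h import *
np.set_printoptions(precision=4,suppress=True)
from scipy.optimize import least_squares
p=ctrl.capture("top"); s=ctrl.capture("scene")
cs=np.array([onplane(p,280+a/7-.4,160+b/7-.4,.045)[:2] for a,b in[(72,158),(375,92),(468,462),(155,533)]])
print("corners",cs,"sides",np.linalg.norm(np.diff(cs,axis=0),axis=1),"ctr",cs.mean(0))
d=(cs[0]+cs[1]-cs[2]-cs[3]); yaw=np.arctan2(d[1],d[0]); d2=(cs[0]+cs[3]-cs[1]-cs[2]); print("yaw",np.degrees(yaw),np.degrees(np.arctan2(d2[1],d2[0]))-90)
for nm,q in(("top",p),("scene",s)):
    X=cloud(q).reshape(-1,3)
    m=(abs(X[:,0]-.55)<.16)&(abs(X[:,1]+.19)<.14)&(X[:,2]>.035)&(X[:,2]<.055)
    r=cv2.minAreaRect(X[m][:,:2].astype(np.float32)*1000); print(nm,"plate",r,X[m][:,2].mean())
    c0=np.array([.55,-.19,.12])
    m=(abs(X[:,0]-.53)<.05)&(abs(X[:,1]+.2)<.05)&(X[:,2]>.125)
    B=X[m]; print("high pts",len(B),B[B[:,2].argmax()])
    m=(abs(X[:,0]-.56)<.12)&(abs(X[:,1]-.2)<.07)&(X[:,2]>.07)
    print("block",m.sum(),X[m].mean(0),X[m].max(0),X[m].min(0))
    m=(abs(X[:,0]-.56)<.14)&(abs(X[:,1]-.2)<.07)&(X[:,2]>.012)
    H=X[m]; c,e=H[:,:2].mean(0),np.linalg.eigh(np.cov(H[:,:2].T)); print("head",c,np.degrees(np.arctan2(*e[1][::-1,1])))
# head from pixels in the top picture
T=lambda a,b,z:onplane(p,150+a/7-.4,160+b/7-.4,z)[:2]
f1,f2=T(235,165,.037),T(282,152,.037); tip=T(342,440,.06)
print("fork",f1,f2,"ring",T(308,316,.046),"blocktop",T(296,306,.088),"tip",tip)
m=(f1+f2)/2-T(308,316,.046); print(np.degrees(np.arctan2(m[1],m[0])),np.linalg.norm(m)); m=(f1+f2)/2-tip; print(np.degrees(np.arctan2(m[1],m[0])))
E
```

```text
corners [[ 0.6244 -0.1095]
 [ 0.6515 -0.253 ]
 [ 0.4769 -0.2876]
 [ 0.4485 -0.1412]] sides [0.1461 0.1779 0.1491] ctr [ 0.5503 -0.1978]
yaw 10.706584852098956 10.832714532441145
top plate ((548.6664428710938, -197.90931701660156), (180.43125915527344, 149.9028778076172), 11.007813453674316) 0.045137024710611366
high pts 162 [ 0.5375 -0.1963  0.1548]
block 66 [0.5566 0.2067 0.086 ] [0.5743 0.2196 0.0937] [0.4984 0.1941 0.0709]
head [0.5606 0.207 ] -161.73928285866796
scene plate ((546.4010009765625, -196.6912841796875), (187.61236572265625, 152.1913299560547), 10.647656440734863) 0.04663382507032302
high pts 152 [ 0.5342 -0.1938  0.1583]
block 88 [0.5577 0.2085 0.0851] [0.574  0.2226 0.0938] [0.4989 0.187  0.0704]
head [0.569  0.2109] -160.62386009256008
fork [0.6326 0.2421] [0.6381 0.2198] ring [0.5594 0.2074] blocktop [0.5604 0.2074] tip [0.5005 0.1908]
17.19654934222714 0.07950538766770252
16.598673946291424
```

Call:
{"method": "send_rows", "body": {
  "moves": [
    [[0,0,0,0.049,1],[0.34,-0.44,0,0,1],[0.34,-0.44,0,0,1],[0.34,-0.44,0,0,1],[0.34,-0.44,0,0,1],[0.34,-0.44,0,0,1],[0.34,-0.44,0,0,1],[0.34,-0.44,0,0,1],[0.34,-0.44,0,0,1],[0.34,-0.44,0,0,1]]
  ],
  "squeeze": 12
}}

```text
time_s: 2.2
position: [0.3878, -0.2525, 0.405]
eef_rot: [[0.957, 0.291, 0.001], [0.291, -0.957, -0.0], [0.001, 0.001, -1.0]]
wrist_force: [1.8, -0.3, 0.1]
finger_gap: 1.002
```

Call:
{"method": "send_rows", "body": {
  "moves": [
    [[0.34,-0.44,0,0,1],[0.34,-0.44,0,0,1],[0.34,-0.44,0,0,1],[0.34,-0.44,0,0,1],[0.34,-0.44,0,0,1],[0.34,-0.44,0,0,1],[0.34,-0.44,0,0,1],[0.34,-0.44,0,0,1],[0.34,-0.44,0,0,1],[0,0,0,0,1]]
  ]
}}

```text
time_s: 3.2
position: [0.5305, 0.1243, 0.4049]
eef_rot: [[0.955, 0.296, 0.001], [0.296, -0.955, 0.002], [0.002, -0.002, -1.0]]
wrist_force: [-0.1, -0.1, -0.6]
finger_gap: 1.0
```

```bash
python3 - <<'E'
from h import *
np.set_printoptions(precision=4,suppress=True)
o=ctrl.observe(); print(o["time_s"],o["position"],o["eef_rot"],o["q"],o["wrist_force"])
p=ctrl.capture("top"); s=ctrl.capture("scene")
e=lambda a:np.array([np.cos(np.radians(a)),np.sin(np.radians(a)),0]); Z=np.array([0,0,1.])
F=np.array([.549,-.198,.12]); x=e(10.8); st=-x*np.sin(np.radians(32))+Z*np.cos(np.radians(32))
print("ball",F+.022*st,"home",F+.044*st)
H=np.array([.560,.2074,0]); hx=e(17)
for n,q in(("t",p),("s",s)):
    im=cv2.resize(q["frame"][:,:,::-1].copy(),None,fx=6,fy=6,interpolation=cv2.INTER_CUBIC)
    for X in(F,F+.022*st,F+.044*st,H+Z*.088,H+Z*.046,H+.081*hx+Z*.037,H-.0625*hx+.065*Z,np.array([.549,-.198,.045])):
        u=proj(q,X)[0]; cv2.drawMarker(im,tuple(int(round((a+.5)*6)) for a in u),(0,0,255),0,18,1)
    for k,X in(("stand",F+.022*st),("head",H)):
        u=(proj(q,X)[0]*6).astype(int); cv2.imwrite(f"pics/ov_{k}_{n}.png",im[max(0,u[1]-290):u[1]+290,max(0,u[0]-290):u[0]+290])
a=[cv2.resize(cv2.imread(f"pics/ov_{k}_{n}.png"),(400,300)) if 0 else cv2.imread(f"pics/ov_{k}_{n}.png")[90:490,90:490] for k,n in(("stand","t"),("stand","s"),("head","t"),("head","s"))]
cv2.imwrite("pics/ovA.png",np.hstack(a[:2])); cv2.imwrite("pics/ovB.png",np.hstack(a[2:]))
E
```

```text
3.2 [0.5305 0.1243 0.4049] [[ 0.9551  0.2962  0.0012]
 [ 0.2962 -0.9551  0.002 ]
 [ 0.0017 -0.0015 -1.    ]] [ 10.5367   0.9825 107.8976   0.1044  71.0307  83.2758] [-0.0936 -0.0756 -0.5732]
ball [ 0.5375 -0.2002  0.1387] home [ 0.5261 -0.2024  0.1573]
```

View pics/ovA.png

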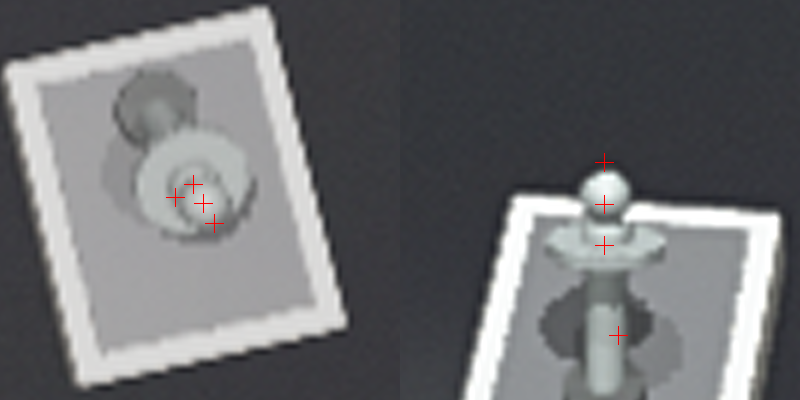

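View pics/ovB.png

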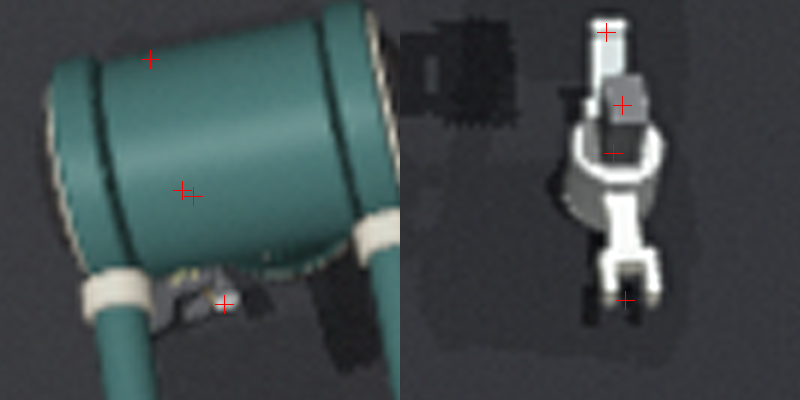

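Call:
{"method": "send_rows", "body": {
  "moves": [
    [[0.325,-0.45,0,0,1],[0.325,-0.45,0,0,1],[0,0,0.46,0,1],[0,0,0.46,0,1],[0,0,0.46,0,1],[0,0,0.46,0,1],[0,0,0.46,0,1],[0,0,0,0,1],[0,0,0,0,1]]
  ]
}}

```text
time_s: 4.2
position: [0.558, 0.2029, 0.2207]
eef_rot: [[0.957, 0.29, -0.002], [0.29, -0.957, -0.001], [-0.002, 0.0, -1.0]]
wrist_force: [0.5, -0.9, 0.4]
finger_gap: 1.005
```

```bash
python3 - <<'E'
from h import *
s=ctrl.capture("scene"); save(s,"g1.png",6,(270,160,390,250))
E
```

```text
(no output)
```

View pics/g1.png

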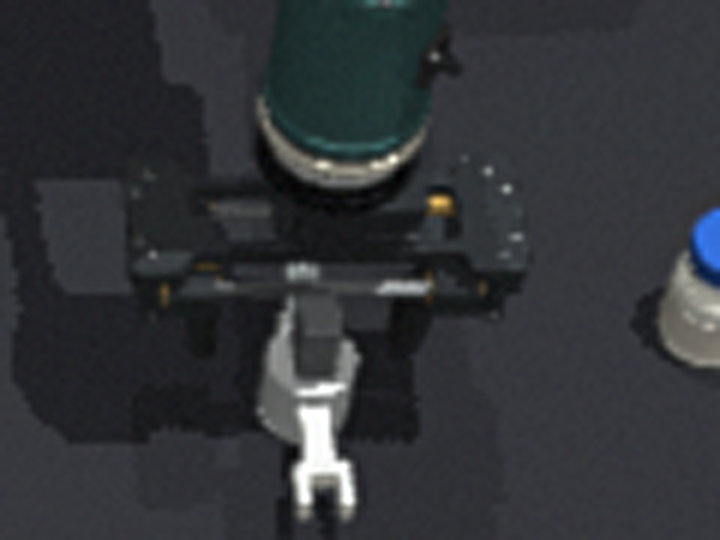

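Call:
{"method": "send_rows", "body": {
  "moves": [
    [[0.01,-0.08,0,0,1],[0,0,0,0,1],[0,0,0,0,-1],[0,0,0,0,-1],[0,0,0,0,-1],[0,0,0,0,-1],[0,0,0,0,-1],[0,0,0,0,-1]]
  ],
  "squeeze": 12
}}

```text
time_s: 5.05
position: [0.5571, 0.2105, 0.2206]
eef_rot: [[0.957, 0.292, -0.0], [0.292, -0.957, -0.0], [-0.0, 0.0, -1.0]]
wrist_force: [-1.0, 0.1, -0.1]
finger_gap: 0.476
```

Call:
{"method": "send_rows", "body": {
  "moves": [
    [[0,0,-0.2,0,-1],[0,0,-0.3,0,-1],[0,0,-0.5,0,-1],[0,0,-0.5,0,-1],[0,0,-0.5,0,-1],[0,0,-0.2,0,-1],[0,0,0,0,-1]]
  ]
}}

```text
time_s: 5.75
position: [0.558, 0.2109, 0.4009]
eef_rot: [[0.957, 0.292, 0.007], [0.292, -0.957, 0.002], [0.007, -0.0, -1.0]]
wrist_force: [-1.0, 1.0, -0.3]
finger_gap: 0.004
```

```bash
python3 - <<'E'
from h import *
o=ctrl.observe(); print(o["time_s"],o["position"],o["wrist_force"],o["finger_gap"])
s=ctrl.capture("scene"); save(s,"g2.png",5,(250,130,410,250))
E
```

```text
5.75 [0.55798904 0.21086922 0.40087352] [-0.97915482  1.02329849 -0.30731463] 0.004199976018386942
```

View pics/g2.png

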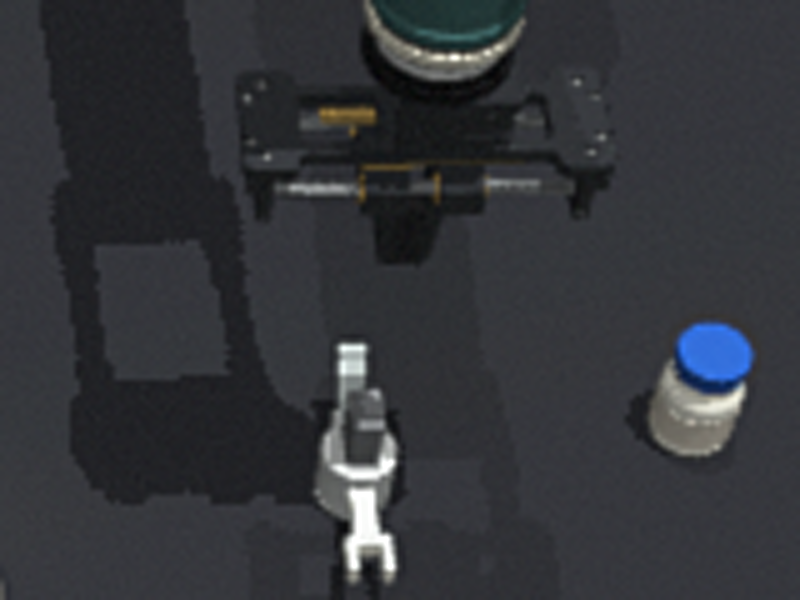

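Call:
{"method": "send_rows", "body": {
  "moves": [
    [[0,0,0,0,0.2],[0,0,0,0,0.2],[0,0,0,0,0.2],[0,0,0,0,0.2],[0,0,0,0,0.2],[0,0,0,0,0.2],[0,0,0,0,0.2],[0,0,0,0,0.2]]
  ]
}}

```text
time_s: 6.6
position: [0.5571, 0.2106, 0.3968]
eef_rot: [[0.957, 0.292, 0.0], [0.292, -0.957, 0.0], [0.0, 0.0, -1.0]]
wrist_force: [-1.0, -0.8, -1.0]
finger_gap: 0.598
```

Call:
{"method": "send_rows", "body": {
  "moves": [
    [[0,0,0.45,0,0.2],[0,0,0.45,0,0.2],[0,0,0.45,0,0.2],[0,0,0.45,0,0.2],[0,0,0.45,0,0.2],[0,0,0,0,-1],[0,0,0,0,-1],[0,0,0,0,-1],[0,0,0,0,-1],[0,0,0,0,-1]]
  ]
}}

```text
time_s: 7.6
position: [0.5585, 0.2109, 0.2193]
eef_rot: [[0.957, 0.292, 0.005], [0.292, -0.957, 0.001], [0.005, 0.0, -1.0]]
wrist_force: [1.6, -2.5, 3.8]
finger_gap: 0.228
```

Call:
{"method": "send_rows", "body": {
  "moves": [
    [[0,0,0,0,-1],[0,0,0,0,-1],[0,0,0,0,-1]]
  ]
}}

```text
time_s: 7.9
position: [0.5585, 0.2109, 0.2193]
eef_rot: [[0.957, 0.292, 0.005], [0.292, -0.957, 0.001], [0.005, 0.0, -1.0]]
wrist_force: [0.7, -1.4, 6.5]
finger_gap: 0.225
```

Call:
{"method": "send_rows", "body": {
  "moves": [
    [[0,0,-0.2,0,-1],[0,0,-0.4,0,-1],[0,0,-0.5,0,-1],[0,0,-0.5,0,-1],[0,0,-0.5,0,-1],[0,0,-0.3,0,-1],[0,0,0,0,-1]]
  ]
}}

```text
time_s: 8.6
position: [0.5579, 0.211, 0.4142]
eef_rot: [[0.957, 0.292, 0.008], [0.292, -0.957, 0.003], [0.009, -0.001, -1.0]]
wrist_force: [-0.9, -0.4, -3.1]
finger_gap: 0.225
```

```bash
python3 - <<'E'
from h import *
o=ctrl.observe(); print(o["time_s"],o["position"],o["wrist_force"],o["finger_gap"])
s=ctrl.capture("scene"); save(s,"g3.png",5,(250,120,410,240))
E
```

```text
8.6 [0.55785059 0.21095477 0.41423264] [-0.90629549 -0.42120704 -3.06353225] 0.2251123990920776
```

View pics/g3.png

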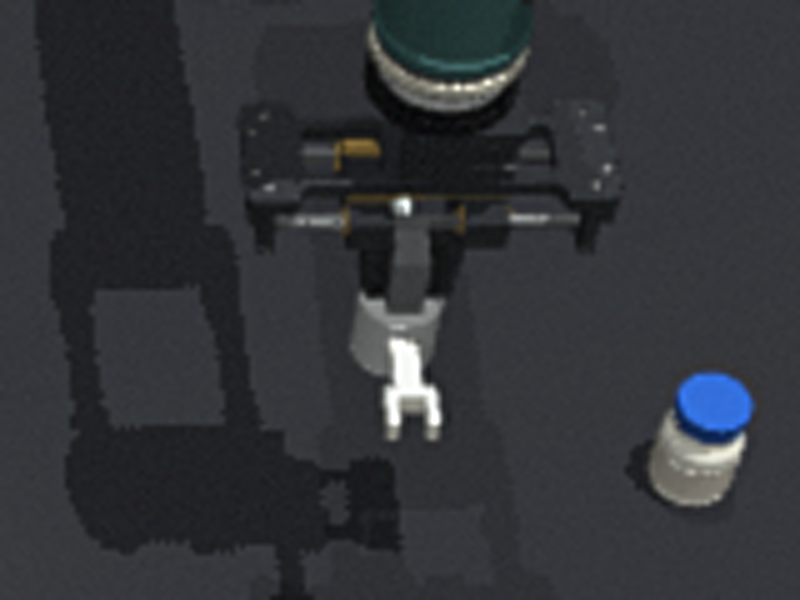

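Call:
{"method": "send_rows", "body": {
  "moves": [
    [[0,0,0,0.069,-1],[-0.12,0.25,0,0,-1],[-0.12,0.5,0,0,-1],[-0.12,0.5,0,0,-1],[-0.12,0.5,0,0,-1],[-0.12,0.5,0,0,-1],[-0.12,0.5,0,0,-1],[-0.12,0.5,0,0,-1],[-0.12,0.5,0,0,-1],[-0.12,0.5,0,0,-1]]
  ]
}}

```text
time_s: 9.65
position: [0.5341, -0.1408, 0.4053]
eef_rot: [[0.982, 0.186, -0.005], [0.186, -0.982, 0.002], [-0.005, -0.003, -1.0]]
wrist_force: [0.9, -0.2, -3.0]
finger_gap: 0.225
```

Call:
{"method": "send_rows", "body": {
  "moves": [
    [[-0.1,0.5,0,0,-1],[0,0.2,0,0,-1],[0,0,0,0,-1],[0,0,0,0,-1]]
  ]
}}

```text
time_s: 10.05
position: [0.5377, -0.1955, 0.4066]
eef_rot: [[0.983, 0.186, -0.003], [0.186, -0.983, 0.003], [-0.003, -0.003, -1.0]]
wrist_force: [-0.1, 1.0, -2.9]
finger_gap: 0.226
```

```bash
cat > look.py <<'E'
from h import *
import sys
np.set_printoptions(precision=4,suppress=True)
o=ctrl.observe(); print(o["time_s"],o["position"],o["eef_rot"][:,0],o["wrist_force"],o["moment"],o["finger_gap"])
n=sys.argv[1]
e=lambda a:np.array([np.cos(np.radians(a)),np.sin(np.radians(a)),0]); Z=np.array([0,0,1.])
B=np.array([.5375,-.2002,.1387])
ims=[]
for c in("scene","top"):
    s=ctrl.capture(c); im=cv2.resize(s["frame"][:,:,::-1],None,fx=6,fy=6,interpolation=cv2.INTER_CUBIC)
    u=((proj(s,B)[0]+.5)*6).astype(int)
    ims.append(im[u[1]-300:u[1]+200,u[0]-200:u[0]+200])
cv2.imwrite(f"pics/{n}.png",np.hstack(ims))
E
python3 look.py a1
```

```text
10.05 [ 0.5377 -0.1955  0.4066] [ 0.9826  0.1856 -0.0029] [-0.078   1.0363 -2.9169] [ 0.0097 -0.0275  0.0134] 0.22640599998813907
```

View pics/a1.png

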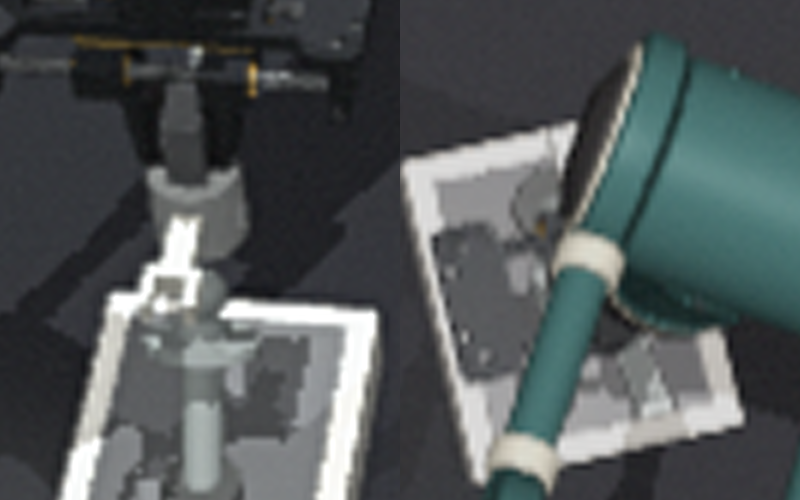

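```bash
cat > ov.py <<'E'
from h import *
import sys
np.set_printoptions(precision=4,suppress=True)
n=sys.argv[1]; dx=float(sys.argv[2]); g=float(sys.argv[3]); tilt=np.radians(float(sys.argv[4])); c=sys.argv[5] if len(sys.argv)>5 else "scene"
pl=int(sys.argv[6]) if len(sys.argv)>6 else 1
o=ctrl.observe(); print(o["time_s"],o["position"],o["wrist_force"],o["moment"])
R=np.array(o["eef_rot"]); P=np.array(o["position"])+.147*R[:,2]
tx=R[:,0]; ty=-R[:,1]; tz=-R[:,2]
hz=tz*np.cos(tilt)-tx*np.sin(tilt); hx=tx*np.cos(tilt)+tz*np.sin(tilt)
O=P+dx*hx-g*hz   # underside centre
print("underside",O)
s=ctrl.capture(c); k=6; im=cv2.resize(s["frame"][:,:,::-1],None,fx=k,fy=k,interpolation=cv2.INTER_CUBIC)
def pp(X): return ((proj(s,X)[0]+.5)*k).astype(int)
th=np.linspace(0,2*np.pi,60)
def ring(C,a,b,r,col): cv2.polylines(im,[np.array([pp(C+r*(np.cos(t)*a+np.sin(t)*b)) for t in th])],True,col,1)
if pl:
    ring(O,hx,ty,.023,(0,0,255)); ring(O+.046*hz,hx,ty,.023,(0,0,255))
    q=O+.088*hz; cv2.polylines(im,[np.array([pp(q+a*.015*hx+b*.01*ty) for a,b in((1,1),(1,-1),(-1,-1),(-1,1))])],True,(0,255,255),1)
    cv2.drawMarker(im,tuple(map(int,pp(O+.081*hx+.03*hz))),(0,255,0),0,14,1)
    cv2.drawMarker(im,tuple(map(int,pp(O-.0625*hx+.065*hz))),(255,0,255),0,14,1)
x=np.array([np.cos(np.radians(10.8)),np.sin(np.radians(10.8)),0]); Z=np.array([0,0,1.]);y=np.cross(Z,x)
st=-x*np.sin(np.radians(32))+Z*np.cos(np.radians(32)); F=np.array([.549,-.198,.12]); sx=np.cross(y,st); B=F+.022*st
ring(F,sx,y,.03,(255,128,0)); 
v=np.array(s["R"]); ring(B,v[0],v[1],.013,(255,128,0))
u=pp(B); im=im[max(0,u[1]-300):u[1]+200,u[0]-300:u[0]+300]; cv2.imwrite(f"pics/{n}.png",im)
E
python3 ov.py a2 0 .0723 0
```

```text
10.15 [ 0.538  -0.1947  0.4075] [ 0.265   0.5263 -3.2724] [ 0.0495 -0.0042 -0.0194]
underside [ 0.5375 -0.1944  0.1882]
```

View pics/a2.png

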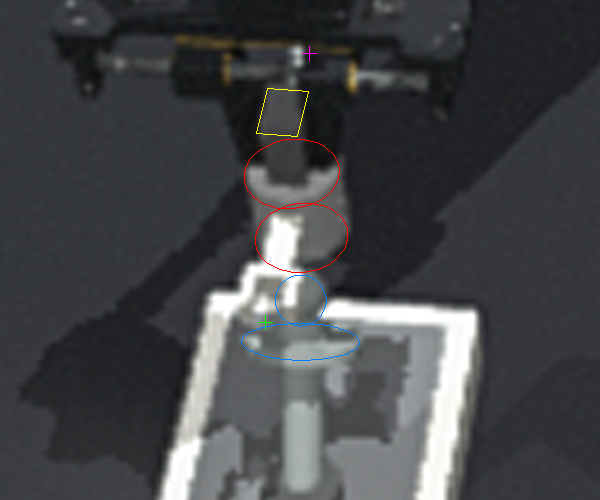

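```bash
python3 ov.py a3 0 .0723 10; python3 ov.py a4 0.003 .070 13
```

```text
10.2 [ 0.5381 -0.1947  0.4079] [ 0.3852 -0.0301 -2.7211] [ 0.0147 -0.0702  0.0225]
underside [ 0.5501 -0.1921  0.1897]
10.25 [ 0.5382 -0.1947  0.4083] [ 0.8927 -0.2497 -3.8053] [ 0.0153  0.0064 -0.0601]
underside [ 0.5564 -0.191   0.1937]
```

View pics/a3.png

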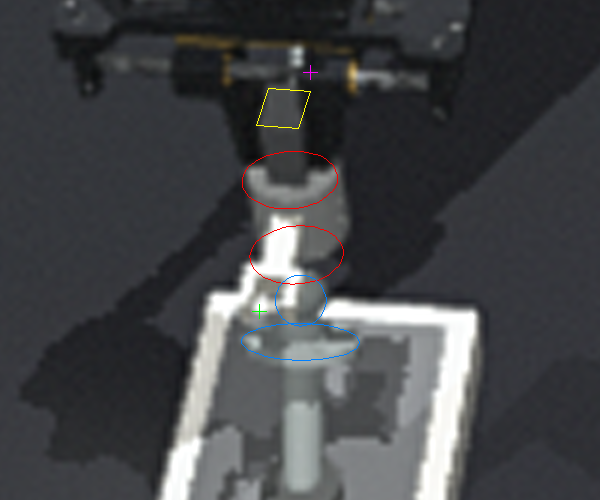

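View pics/a4.png

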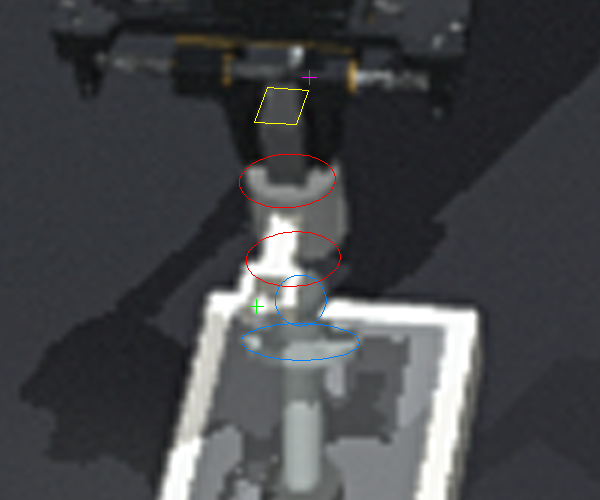

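```bash
cat > fit.py <<'E'
from h import *
from scipy.optimize import least_squares
np.set_printoptions(precision=4,suppress=True)
def boxd(L,c,h):
    q=abs(L-c)-h; return np.linalg.norm(np.maximum(q,0),axis=1)+np.minimum(q.max(1),0)
def sdf(L):
    r=np.hypot(L[:,0],L[:,1]); q=np.stack([r-.023,abs(L[:,2]-.023)-.023],1)
    cyl=np.linalg.norm(np.maximum(q,0),axis=1)+np.minimum(q.max(1),0)
    return np.minimum.reduce([cyl,boxd(L,np.array([0,0,.067]),np.array([.015,.01,.021])),boxd(L,np.array([.04,0,.03]),np.array([.022,.005,.007]))])
def fit(cams=("scene",),frame_guess=None,zmin=None,nobs=2,dbg=False,guess=(0,.0723,0),front=True):
    o=ctrl.observe(); R=np.array(o["eef_rot"]); P=np.array(o["position"])+.147*R[:,2]
    tx,ty,tz=R[:,0],-R[:,1],-R[:,2]
    C=[]
    for c in cams:
        for _ in range(nobs): C.append(cloud(ctrl.capture(c)).reshape(-1,3))
    X=np.vstack(C); X=X[~np.isnan(X[:,0])]
    def loc(p,X):
        dx,g,t,dy=p; hz=tz*np.cos(t)-tx*np.sin(t); hx=tx*np.cos(t)+tz*np.sin(t)
        O=P+dx*hx-g*hz+dy*ty; return (X-O)@np.stack([hx,ty,hz],1),O,hz
    best=None
    for t0 in (-.2,0,.2,.4,.6):
        p=np.array([guess[0],guess[1],t0,0.])
        for tol in(.02,.012,.008,.008):
            L,_,_=loc(p,X); m=(abs(sdf(L))<tol)&(L[:,2]<.05)&(L[:,2]>.002)
            Y=X[m]
            if len(Y)<30: break
            s=least_squares(lambda q:np.append(sdf(loc(q,Y)[0]),[(q[0])*3,(q[1]-guess[1])*3]),p,loss="soft_l1",f_scale=.002); p=s.x
        L,O,hz=loc(p,X); m=(abs(sdf(L))<.004); 
        sc=m.sum()
        print("t0",t0,"-> dx %.4f g %.4f tilt %.1f dy %.4f"%(p[0],p[1],np.degrees(p[2]),p[3]),"n",sc,"O",O)
if __name__=="__main__":
    fit()
    o=ctrl.observe(); print(o["position"],o["wrist_force"])
E
python3 fit.py
```

```text
t0 -0.2 -> dx -0.0036 g 0.0708 tilt -0.0 dy 0.0001 n 718 O [ 0.5345 -0.1953  0.1907]
t0 0 -> dx -0.0036 g 0.0708 tilt -0.0 dy 0.0001 n 718 O [ 0.5346 -0.1953  0.1907]
t0 0.2 -> dx -0.0036 g 0.0708 tilt -0.0 dy 0.0001 n 718 O [ 0.5346 -0.1953  0.1907]
t0 0.4 -> dx -0.0036 g 0.0708 tilt -0.0 dy 0.0001 n 718 O [ 0.5345 -0.1953  0.1908]
t0 0.6 -> dx -0.0003 g 0.0931 tilt 27.6 dy -0.0014 n 358 O [ 0.5804 -0.188   0.1788]
[ 0.5383 -0.1951  0.4088] [-0.2504 -0.2383 -3.0788]
```

```bash
python3 - <<'E'
from h import *
from scipy.optimize import least_squares
np.set_printoptions(precision=4,suppress=True)
yaw=np.radians(10.8); x=np.array([np.cos(yaw),np.sin(yaw),0]);Z=np.array([0,0,1.]);y=np.cross(Z,x);t=np.radians(32)
st=Z*np.cos(t)-x*np.sin(t); sx=np.cross(y,st); M=np.stack([sx,y,st],1)
def sdf(L):
    b=abs(np.linalg.norm(L-[0,0,.022],axis=1)-.013)
    def cyl(r,z0,z1):
        q=np.stack([np.hypot(L[:,0],L[:,1])-r,abs(L[:,2]-(z0+z1)/2)-(z1-z0)/2],1); return np.linalg.norm(np.maximum(q,0),axis=1)+np.minimum(q.max(1),0)
    return np.minimum.reduce([b,abs(cyl(.013,0,.009)),abs(cyl(.03,-.006,0))])
for n in("scene","top"):
    X=np.load(n+"0.npy").reshape(-1,3); X=X[~np.isnan(X[:,0])]
    p=np.array([.549,-.198,.12])
    for tol in(.012,.008,.006):
        L=(X-p)@M; m=(abs(sdf(L))<tol)&(L[:,2]>-.008); Y=X[m]
        s=least_squares(lambda q:sdf((Y-q)@M),p,loss="soft_l1",f_scale=.002); p=s.x
    print(n,len(Y),"flange",p,"ball",p+.022*st,s.cost)
E
```

```text
scene 189 flange [ 0.5473 -0.1968  0.1221] ball [ 0.5358 -0.199   0.1408] 0.00020839419384022334
top 262 flange [ 0.5477 -0.1984  0.1211] ball [ 0.5363 -0.2006  0.1398] 0.00031717517611943934
```

Call:
{"method": "send_rows", "body": {
  "moves": [
    [[0.008,0.048,0.1,0,-1],[0,0,0.15,0,-1],[0,0,0.15,0,-1],[0,0,0,0,-1],[0,0,0,0,-1]]
  ]
}}

```text
time_s: 10.9
position: [0.5392, -0.1997, 0.3755]
eef_rot: [[0.983, 0.186, -0.002], [0.186, -0.983, 0.001], [-0.002, -0.001, -1.0]]
wrist_force: [0.4, -0.8, -2.8]
finger_gap: 0.228
```

```bash
python3 fit.py; python3 ov.py a5 -.0036 .0708 0
```

```text
t0 -0.2 -> dx -0.0035 g 0.0708 tilt 0.1 dy 0.0000 n 694 O [ 0.5354 -0.2001  0.1577]
t0 0 -> dx -0.0035 g 0.0708 tilt 0.1 dy 0.0000 n 694 O [ 0.5354 -0.2001  0.1577]
t0 0.2 -> dx -0.0035 g 0.0708 tilt 0.1 dy 0.0000 n 694 O [ 0.5354 -0.2001  0.1577]
t0 0.4 -> dx -0.0035 g 0.0708 tilt 0.1 dy 0.0000 n 694 O [ 0.5354 -0.2001  0.1577]
t0 0.6 -> dx -0.0050 g 0.0932 tilt 27.0 dy 0.0013 n 384 O [ 0.5757 -0.1912  0.1431]
[ 0.5396 -0.1999  0.3769] [ 0.1298  0.5771 -4.5573]
11.0 [ 0.5396 -0.1999  0.3769] [ 0.1298  0.5771 -4.5573] [0.0152 0.0155 0.0089]
underside [ 0.5362 -0.2005  0.1591]
```

View pics/a5.png

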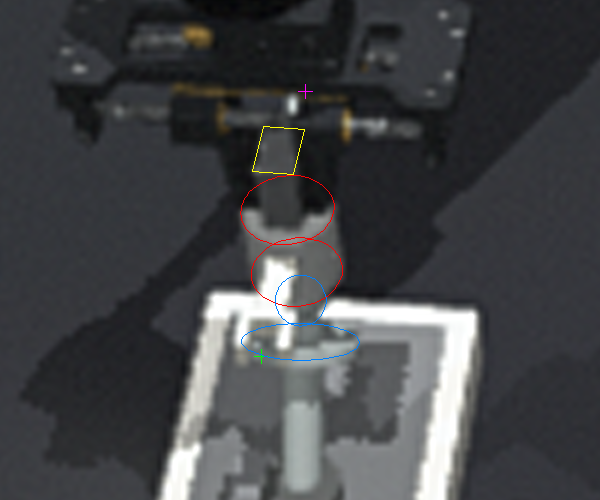

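Call:
{"method": "send_rows", "body": {
  "moves": [
    [[0,-0.01,0.06,0,-1],[0,0,0.06,0,-1],[0,0,0.06,0,-1],[0,0,0,0,-1]]
  ]
}}

```text
time_s: 11.45
position: [0.5389, -0.1988, 0.361]
eef_rot: [[0.982, 0.186, -0.002], [0.186, -0.982, 0.001], [-0.002, -0.001, -1.0]]
wrist_force: [0.1, 0.6, -2.9]
finger_gap: 0.228
```

Call:
{"method": "send_rows", "body": {
  "moves": [
    [[0,0,0.06,0,-1],[0,0,0.06,0,-1],[0,0,0,0,-1],[0,0,0,0,-1]]
  ]
}}

```text
time_s: 11.85
position: [0.5394, -0.199, 0.3528]
eef_rot: [[0.982, 0.186, 0.0], [0.186, -0.982, -0.0], [0.0, 0.0, -1.0]]
wrist_force: [-0.6, -1.2, -2.9]
finger_gap: 0.225
```

```bash
python3 fit.py; python3 ov.py a6 -.0036 .0708 0
```

```text
t0 -0.2 -> dx -0.0035 g 0.0712 tilt -0.0 dy 0.0004 n 674 O [ 0.5359 -0.1994  0.1346]
t0 0 -> dx -0.0035 g 0.0712 tilt -0.0 dy 0.0004 n 674 O [ 0.5359 -0.1994  0.1346]
t0 0.2 -> dx -0.0035 g 0.0712 tilt -0.0 dy 0.0004 n 674 O [ 0.5359 -0.1994  0.1346]
t0 0.4 -> dx -0.0035 g 0.0712 tilt -0.0 dy 0.0004 n 674 O [ 0.5359 -0.1994  0.1346]
t0 0.6 -> dx -0.0023 g 0.0919 tilt 25.2 dy -0.0014 n 378 O [ 0.5761 -0.1935  0.1216]
[ 0.5394 -0.199   0.3527] [-0.1217 -0.4542 -2.2594]
11.95 [ 0.5394 -0.199   0.3527] [-0.1217 -0.4542 -2.2594] [-0.0192  0.0136 -0.0271]
underside [ 0.5359 -0.1997  0.1349]
```

View pics/a6.png

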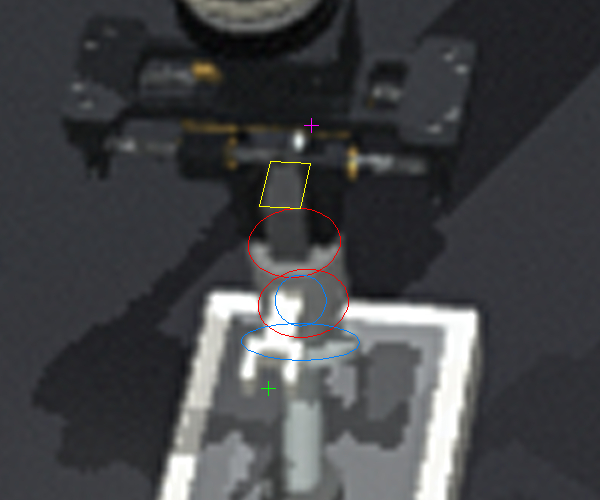

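Call:
{"method": "send_rows", "body": {
  "moves": [
    [[0,0,0,0,-1],[-0.055,0,0.006,0,-1],[-0.055,0,0.008,0,-1],[-0.054,0,0.013,0,-1],[-0.054,0,0.016,0,-1],[0,0,0,0,-1]]
  ],
  "squeeze": 5
}}

```text
time_s: 12.6
position: [0.5215, -0.2023, 0.349]
eef_rot: [[0.983, 0.186, -0.001], [0.186, -0.983, 0.0], [-0.001, -0.0, -1.0]]
wrist_force: [-0.4, -0.4, -3.0]
finger_gap: 0.223
```

```bash
python3 fit.py; python3 ov.py a7 -.0036 .0708 16
```

```text
t0 -0.2 -> dx 0.0303 g 0.0722 tilt -25.3 dy 0.0016 n 358 O [ 0.5176 -0.2014  0.1237]
t0 0 -> dx -0.0044 g 0.0712 tilt 15.8 dy 0.0006 n 673 O [ 0.5361 -0.1989  0.1323]
t0 0.2 -> dx -0.0044 g 0.0712 tilt 15.8 dy 0.0006 n 673 O [ 0.5361 -0.1989  0.1323]
t0 0.4 -> dx -0.0044 g 0.0712 tilt 15.8 dy 0.0006 n 673 O [ 0.5361 -0.1989  0.1323]
t0 0.6 -> dx -0.0044 g 0.0712 tilt 15.8 dy 0.0006 n 673 O [ 0.5361 -0.1989  0.1323]
[ 0.5218 -0.2022  0.3492] [ 0.3442  0.1347 -2.2709]
12.7 [ 0.5218 -0.2022  0.3492] [ 0.3442  0.1347 -2.2709] [ 0.0443  0.0195 -0.0133]
underside [ 0.5374 -0.1992  0.1331]
```

View pics/a7.png

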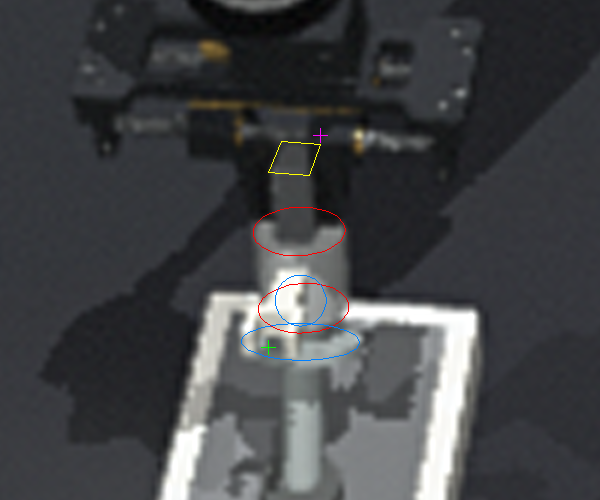

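Works: the head is tilting in the pads (15.8°), around the ball, with no force. Continue.

Call:
{"method": "send_rows", "body": {
  "moves": [
    [[-0.05,0,0.021,0,-1],[-0.05,0,0.024,0,-1],[-0.046,0,0.027,0,-1],[-0.045,0,0.028,0,-1],[-0.015,0,0.012,0,-1],[0,0,0,0,-1]]
  ]
}}

```text
time_s: 13.35
position: [0.5058, -0.2053, 0.3402]
eef_rot: [[0.983, 0.186, -0.0], [0.186, -0.983, -0.0], [-0.0, -0.0, -1.0]]
wrist_force: [1.5, 0.5, -2.6]
finger_gap: 0.23
```

```bash
python3 fit.py
```

```text
t0 -0.2 -> dx 0.0294 g 0.0807 tilt -2.6 dy 0.0000 n 433 O [ 0.5309 -0.2005  0.1112]
t0 0 -> dx 0.0322 g 0.0751 tilt -6.3 dy 0.0001 n 420 O [ 0.529  -0.2008  0.115 ]
t0 0.2 -> dx -0.0041 g 0.0705 tilt 32.5 dy 0.0002 n 625 O [ 0.5395 -0.1988  0.1315]
t0 0.4 -> dx -0.0041 g 0.0705 tilt 32.4 dy 0.0002 n 624 O [ 0.5394 -0.1988  0.1315]
t0 0.6 -> dx -0.0041 g 0.0706 tilt 32.5 dy 0.0002 n 625 O [ 0.5395 -0.1987  0.1315]
[ 0.5058 -0.2053  0.3402] [ 0.9597  0.6665 -3.0365]
```

Call:
{"method": "send_rows", "body": {
  "moves": [
    [[0.018,0,0.018,0,-1],[0.018,0,0.02,0,-1],[0.015,0,0.02,0,-1],[0.015,0,0.02,0,-1],[0,0,0,0,-1]]
  ]
}}

```text
time_s: 13.95
position: [0.5113, -0.2042, 0.3336]
eef_rot: [[0.982, 0.187, -0.001], [0.187, -0.982, 0.0], [-0.001, -0.0, -1.0]]
wrist_force: [-0.0, 0.4, -3.0]
finger_gap: 0.225
```

```bash
python3 fit.py | tail -3
```

```text
t0 0.4 -> dx -0.0057 g 0.0709 tilt 32.7 dy 0.0002 n 669 O [ 0.5439 -0.1976  0.1238]
t0 0.6 -> dx -0.0057 g 0.0709 tilt 32.6 dy 0.0002 n 669 O [ 0.5439 -0.1976  0.1238]
[ 0.5112 -0.2043  0.3339] [ 0.0656 -0.3529 -3.9895]
```

Call:
{"method": "send_rows", "body": {
  "moves": [
    [[0.02,0,0.02,0,-1],[0.015,0,0.02,0,-1],[0,0,0,0,-1]]
  ]
}}

```text
time_s: 14.35
position: [0.5143, -0.2039, 0.3316]
eef_rot: [[0.982, 0.186, 0.001], [0.186, -0.982, -0.0], [0.001, 0.001, -1.0]]
wrist_force: [-1.0, 0.2, 0.6]
finger_gap: 0.225
```

```bash
python3 fit.py | tail -2;  python3 ov.py a8 -.0057 .0709 32
```

```text
t0 0.6 -> dx -0.0052 g 0.0710 tilt 31.1 dy 0.0006 n 652 O [ 0.5459 -0.1974  0.1211]
[ 0.5142 -0.2039  0.3316] [-0.6985  0.314   2.4941]
14.45 [ 0.5142 -0.2039  0.3316] [-0.6985  0.314   2.4941] [ 0.0849  0.2148 -0.0349]
underside [ 0.5466 -0.1979  0.1215]
```

View pics/a8.png

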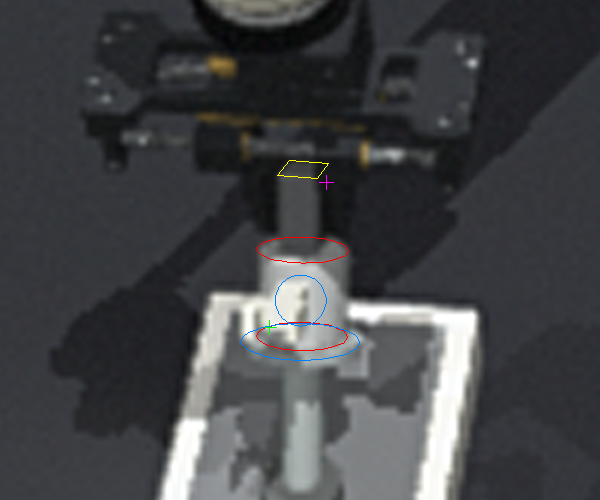

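Call:
{"method": "send_rows", "body": {
  "moves": [
    [[0.013,0,0.02,0,-1],[0.005,0,0.015,0,-1],[0,0,0,0,-1],[0,0,0,0,-1]]
  ],
  "squeeze": 8
}}

```text
time_s: 14.9
position: [0.5156, -0.2037, 0.33]
eef_rot: [[0.982, 0.186, 0.001], [0.186, -0.982, -0.001], [0.001, 0.001, -1.0]]
wrist_force: [-5.1, 1.4, 8.7]
finger_gap: 0.223
```

```bash
python3 fit.py | tail -2
```

```text
t0 0.6 -> dx -0.0057 g 0.0688 tilt 31.0 dy 0.0007 n 649 O [ 0.5457 -0.1974  0.1211]
[ 0.5156 -0.2037  0.33  ] [-4.4579  1.4967  8.6978]
```

Call:
{"method": "send_rows", "body": {
  "moves": [
    [[0,0,0,0,0.3],[0,0,0,0,0.3],[0,0,0,0,0.3],[0,0,0,0,0.3],[0,0,0,0,0.3],[0,0,0,0,0.3],[0,0,0,0,0.3]]
  ]
}}

```text
time_s: 15.7
position: [0.5154, -0.2035, 0.3279]
eef_rot: [[0.982, 0.186, -0.0], [0.186, -0.982, 0.0], [-0.0, -0.0, -1.0]]
wrist_force: [0.7, -1.3, 0.7]
finger_gap: 0.649
```

```bash
python3 fit.py | tail -2;  python3 ov.py a9 -.0057 .0688 32
```

```text
t0 0.6 -> dx -0.0054 g 0.0671 tilt 32.2 dy -0.0002 n 665 O [ 0.546  -0.1979  0.1213]
[ 0.5154 -0.2035  0.328 ] [-0.0697 -0.6654  0.5846]
15.8 [ 0.5154 -0.2035  0.328 ] [-0.0697 -0.6654  0.5846] [-0.0029 -0.0152 -0.008 ]
underside [ 0.5465 -0.1976  0.1197]
```

View pics/a9.png

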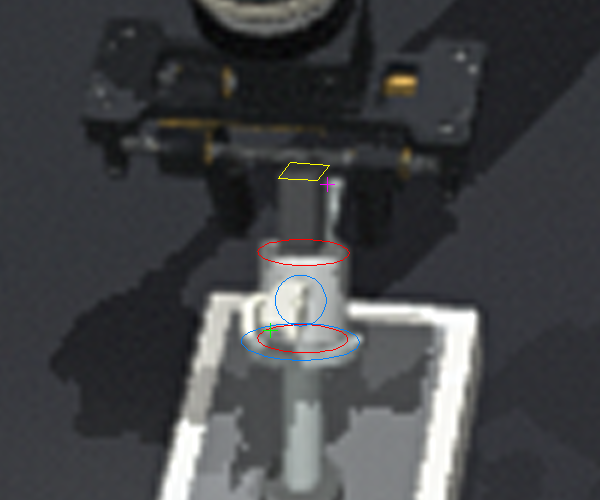

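Call:
{"method": "send_rows", "body": {
  "moves": [
    [[0,0,-0.2,0,0.3],[0,0,-0.45,0,0.3],[0,0,-0.5,0,-1],[-0.3,0,-0.4,0,-1],[-0.4,0,0,0,-1],[-0.3,0,0,0,-1],[0,0,0,0,-1],[0,0,0,0,-1],[0,0,0,0,-1],[0,0,0,0,-1]]
  ]
}}

```text
time_s: 16.85
position: [0.4376, -0.2183, 0.4517]
eef_rot: [[0.982, 0.187, -0.0], [0.187, -0.982, 0.0], [-0.0, -0.0, -1.0]]
wrist_force: [1.4, 0.4, -0.4]
finger_gap: 0.007
```

```bash
python3 - <<'E'
from h import *
np.set_printoptions(precision=4,suppress=True)
o=ctrl.observe(); print(o["time_s"],o["position"],o["finger_gap"])
x=np.array([np.cos(np.radians(10.8)),np.sin(np.radians(10.8)),0]); Z=np.array([0,0,1.]);t=np.radians(32)
st=Z*np.cos(t)-x*np.sin(t); sx=x*np.cos(t)+Z*np.sin(t)
for F in(np.array([.549,-.198,.12]),):
    hinge=F+.036*st-.028*sx
    for a in(0,.15,.8):
        b=np.radians(40)-a; T=hinge+.045*(-np.cos(b)*sx+np.sin(b)*st); print("tip",a,T)
ims=[]
for c in("scene","top"):
    p=ctrl.capture(c)
    for d in ctrl.place_of(p,"lever_tip")[:2]:
        u,v=d["pixel"]; print(c,d["p"],u,v,"at z.139",onplane(p,u,v,.139),w(p,u,v,p["range_z"][int(round(v)),int(round(u))]))
    im=cv2.resize(p["frame"][:,:,::-1],None,fx=6,fy=6,interpolation=cv2.INTER_CUBIC)
    b=np.radians(40)-.07; T=hinge+.045*(-np.cos(b)*sx+np.sin(b)*st)
    u=((proj(p,T)[0]+.5)*6).astype(int); cv2.drawMarker(im,tuple(map(int,u)),(0,0,255),0,14,1); ims.append(im[u[1]-200:u[1]+200,u[0]-200:u[0]+200])
cv2.imwrite("pics/b1.png",np.hstack(ims))
E
```

```text
16.85 [ 0.4376 -0.2183  0.4517] 0.007408302687940537
tip 0 [ 0.4632 -0.2144  0.142 ]
tip 0.15 [ 0.4627 -0.2145  0.1352]
tip 0.8 [ 0.472  -0.2127  0.1081]
scene 0.41 200.0 145.0 at z.139 [ 0.4481 -0.2145  0.139 ] [ 0.3299 -0.2714  0.0019]
top 0.53 329.0 227.7 at z.139 [ 0.4688 -0.2166  0.139 ] [ 0.4616 -0.183   0.364 ]
```

View pics/b1.png

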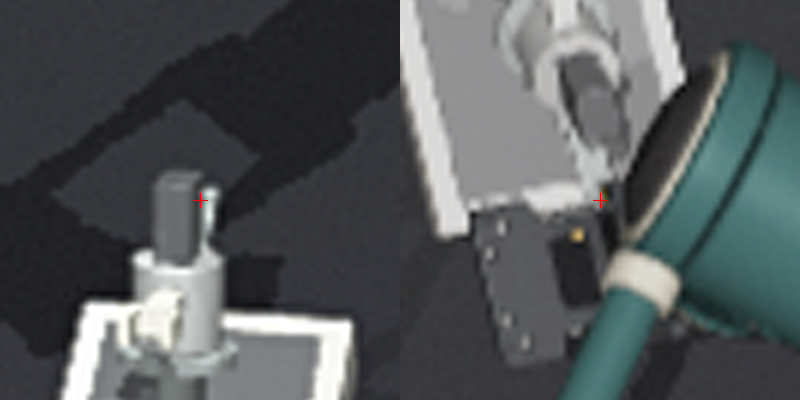

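Call:
{"method": "send_rows", "body": {
  "moves": [
    [[0.06,0,0.3,0,-1],[0,0,0.5,0,-1],[0,0,0.5,0,-1],[0,0,0.5,0,-1],[0,0,0.4,0,-1],[0,0,0.2,0,-1],[0,0,0,0,-1]]
  ]
}}

```text
time_s: 17.75
position: [0.4402, -0.2166, 0.2568]
eef_rot: [[0.982, 0.187, -0.006], [0.187, -0.982, 0.003], [-0.005, -0.004, -1.0]]
wrist_force: [-0.6, 0.5, 0.4]
finger_gap: 0.008
```

```bash
cat > lk.py <<'E'
from h import *
import sys
np.set_printoptions(precision=4,suppress=True)
o=ctrl.observe(); print(o["time_s"],o["position"],o["wrist_force"],o["moment"])
ims=[]
for c in("scene","top"):
    p=ctrl.capture(c); im=cv2.resize(p["frame"][:,:,::-1],None,fx=7,fy=7,interpolation=cv2.INTER_CUBIC)
    u=((proj(p,[.49,-.21,.15])[0]+.5)*7).astype(int); ims.append(im[u[1]-200:u[1]+300,u[0]-200:u[0]+200])
cv2.imwrite(f"pics/{sys.argv[1]}.png",np.hstack(ims))
E
python3 lk.py c1
```

```text
17.75 [ 0.4402 -0.2166  0.2568] [-0.6481  0.4961  0.369 ] [-0.008   0.0176  0.0285]
```

View pics/c1.png

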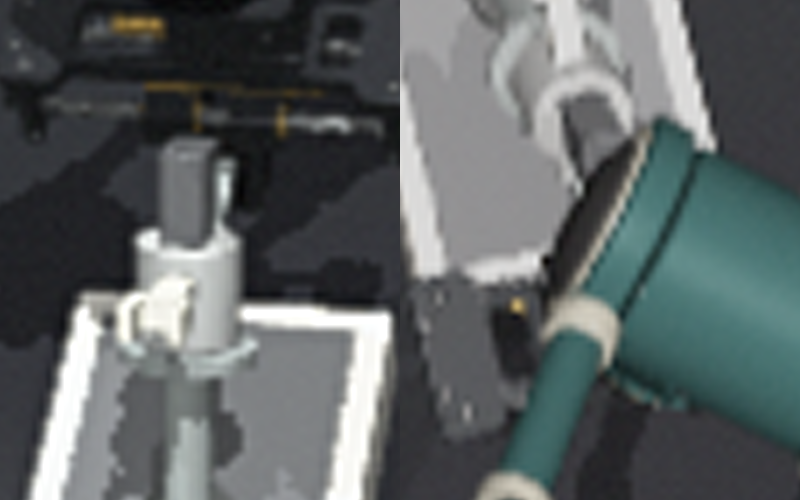

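Call:
{"method": "send_rows", "body": {
  "moves": [
    [[0.035,0,0.06,0,-1],[0,0,0.06,0,-1],[0,0,0.06,0,-1],[0,0,0,0,-1]]
  ]
}}

```text
time_s: 18.25
position: [0.444, -0.2168, 0.2453]
eef_rot: [[0.982, 0.186, -0.001], [0.186, -0.982, 0.0], [-0.001, -0.0, -1.0]]
wrist_force: [0.3, 0.5, 0.2]
finger_gap: 0.007
```

```bash
python3 lk.py c2
```

```text
18.25 [ 0.444  -0.2168  0.2453] [0.3172 0.4673 0.1972] [ 0.0052  0.0171 -0.0313]
```

View pics/c2.png

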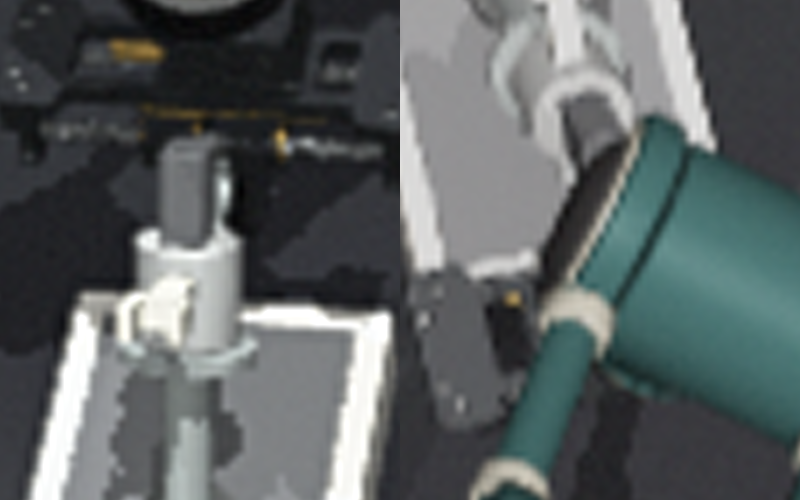

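Call:
{"method": "send_rows", "body": {
  "moves": [
    [[0,0,0.06,0,-1],[0,0,0.06,0,-1],[0,0,0.06,0,-1],[0,0,0,0,-1]]
  ]
}}

```text
time_s: 18.75
position: [0.4443, -0.217, 0.2307]
eef_rot: [[0.983, 0.186, -0.0], [0.186, -0.983, 0.0], [0.0, -0.0, -1.0]]
wrist_force: [0.1, 0.1, 0.8]
finger_gap: 0.009
```

```bash
python3 lk.py c3
```

```text
18.75 [ 0.4443 -0.217   0.2307] [0.1417 0.0751 0.8347] [-0.0508 -0.075   0.0101]
```

View pics/c3.png

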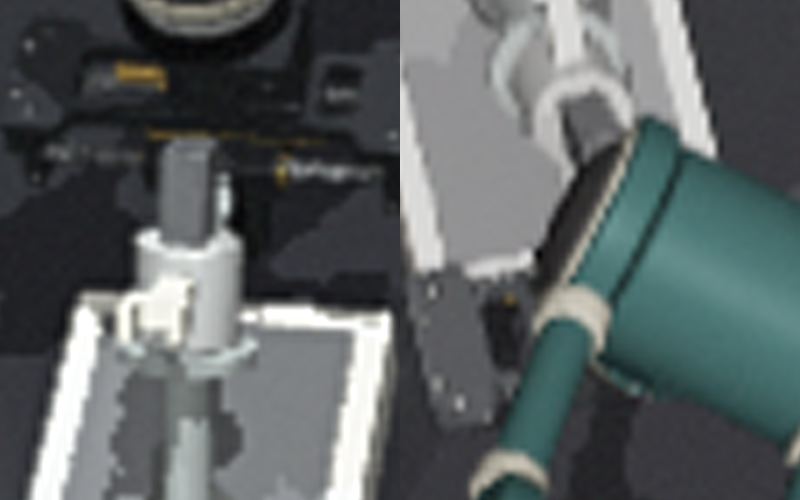

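Call:
{"method": "send_rows", "body": {
  "moves": [
    [[0,0,0.05,0,-1],[0,0,0.05,0,-1],[0,0,0,0,-1]]
  ]
}}

```text
time_s: 19.15
position: [0.4449, -0.217, 0.2233]
eef_rot: [[0.983, 0.186, 0.002], [0.186, -0.983, -0.0], [0.002, 0.001, -1.0]]
wrist_force: [3.2, 0.5, 1.3]
finger_gap: 0.004
```

Call:
{"method": "send_rows", "body": {
  "moves": [
    [[0,0,0.03,0,-1],[0,0,0.03,0,-1],[0,0,0,0,-1]]
  ]
}}

```text
time_s: 19.45
position: [0.4454, -0.2172, 0.2191]
eef_rot: [[0.983, 0.186, 0.003], [0.186, -0.983, -0.001], [0.003, 0.001, -1.0]]
wrist_force: [5.7, 1.5, 3.7]
finger_gap: 0.003
```

```bash
python3 lk.py c4
```

```text
19.45 [ 0.4454 -0.2172  0.2191] [5.6885 1.4905 3.6632] [ 0.2333 -0.6445  0.0319]
```

View pics/c4.png

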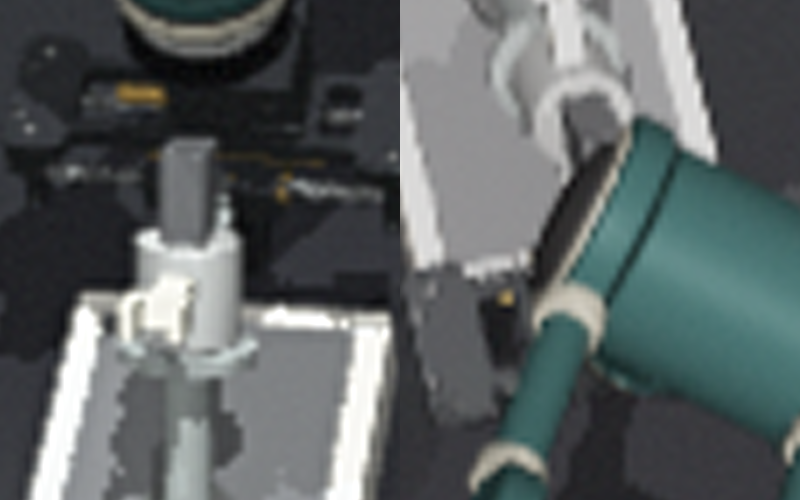

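Call:
{"method": "send_rows", "body": {
  "moves": [
    [[0.04,0,0,0,-1],[0,0,0,0,-1]]
  ]
}}

```text
time_s: 19.75
position: [0.4468, -0.2163, 0.2178]
eef_rot: [[0.982, 0.187, -0.002], [0.187, -0.982, 0.0], [-0.002, -0.001, -1.0]]
wrist_force: [-0.1, -1.3, 1.8]
finger_gap: 0.006
```

```bash
python3 lk.py c5; python3 - <<'E'
from h import *
# lever points: look for them in the depth cloud
np.set_printoptions(precision=4,suppress=True)
o=ctrl.observe()
x=np.array([np.cos(np.radians(10.8)),np.sin(np.radians(10.8)),0]); Z=np.array([0,0,1.]);t=np.radians(32);y=np.cross(Z,x)
F=np.array([.5473,-.1968,.1221])
C=[cloud(ctrl.capture("scene")) for _ in range(2)]
L=(np.mean(C,0).reshape(-1,3)-F)@np.stack([x,y,Z],1)
m=(L[:,0]>-.095)&(L[:,0]<-.03)&(L[:,1]>-.0)&(L[:,1]<.02)&(L[:,2]<.08)&(L[:,2]>-.04)
print(L[m][np.argsort(L[m][:,0])])
E
```

```text
19.75 [ 0.4468 -0.2163  0.2178] [-0.1407 -1.2688  1.765 ] [-0.0792 -0.0263 -0.0285]
[[-0.092   0.0091  0.0177]
 [-0.0912  0.0126  0.019 ]
 [-0.0883  0.0193  0.0182]
 [-0.0881  0.0162  0.0181]
 [-0.0868  0.0089  0.0413]
 [-0.0868  0.0133  0.0191]
 [-0.0868  0.0011  0.0584]
 [-0.0866  0.0197  0.056 ]
 [-0.0865  0.0046  0.0277]
 [-0.0864  0.017   0.0603]
 [-0.0864  0.0166  0.0559]
 [-0.0864  0.0044  0.0591]
 [-0.0862  0.0021  0.0001]
 [-0.0862  0.0051  0.0327]
 [-0.086   0.0163  0.0518]
 [-0.0859  0.0191  0.0478]
 [-0.0858  0.0172  0.0252]
 [-0.0856  0.0195  0.0525]
 [-0.0856  0.0077  0.0603]
 [-0.0854  0.0109  0.0607]
 [-0.0854  0.0081  0.0293]
 [-0.0853  0.0057  0.0382]
 [-0.085   0.0153  0.0394]
 [-0.0849  0.0106  0.0209]
 [-0.0847  0.0146  0.0306]
 [-0.0847  0.0036  0.0475]
 [-0.0844  0.0187  0.0403]
 [-0.0844  0.0123  0.0398]
 [-0.0842  0.0071  0.0167]
 [-0.0842  0.014   0.0579]
 [-0.0841  0.0128  0.0446]
 [-0.084   0.0101  0.0489]
 [-0.084   0.0014  0.0569]
 [-0.0839  0.0137  0.0538]
 [-0.0838  0.0074  0.0532]
 [-0.0838  0.0192  0.0456]
 [-0.0837  0.0007  0.0483]
 [-0.0837  0.0089
[... 2037 characters left out ...]
-0.0405  0.009   0.0593]
 [-0.0402  0.0101  0.0374]
 [-0.0396  0.0097  0.0648]
 [-0.0391  0.0095  0.0294]
 [-0.0383  0.0052  0.0789]
 [-0.0382  0.0078  0.0749]
 [-0.0379  0.0102  0.0354]
 [-0.0367  0.0096  0.059 ]
 [-0.0363  0.0013  0.0675]
 [-0.0357  0.005   0.0729]
 [-0.0346  0.0138  0.0348]
 [-0.0343  0.0028  0.0786]
 [-0.0341  0.0081  0.0706]
 [-0.0338  0.0168  0.0315]
 [-0.0336  0.0087  0.0756]
 [-0.0335  0.0026  0.075 ]
 [-0.0334  0.0101  0.0582]
 [-0.0332  0.0053  0.0712]
 [-0.0329  0.0098  0.0543]
 [-0.0327  0.0081  0.0677]
 [-0.0316  0.0001  0.0768]
 [-0.0313  0.0098  0.0516]
 [-0.0312  0.0144  0.0341]
 [-0.0309  0.0095  0.0476]
 [-0.0308  0.002   0.0647]
 [-0.0303  0.0092  0.0437]]
```

View pics/c5.png

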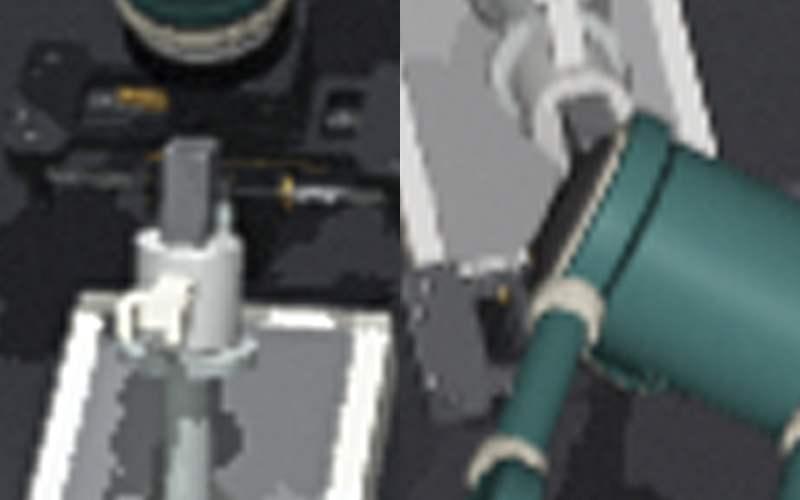

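Call:
{"method": "send_rows", "body": {
  "moves": [
    [[0.01,0,0.03,0,-1],[0.01,0,0.03,0,-1],[0,0,0,0,-1]]
  ]
}}

```text
time_s: 20.25
position: [0.449, -0.216, 0.2133]
eef_rot: [[0.982, 0.186, -0.0], [0.186, -0.982, 0.0], [-0.0, -0.0, -1.0]]
wrist_force: [-1.4, -0.8, 1.2]
finger_gap: 0.004
```

```bash
python3 lk.py c6
```

```text
20.25 [ 0.449  -0.216   0.2133] [-1.3823 -0.8098  1.2104] [-0.0356  0.0576 -0.046 ]
```

View pics/c6.png

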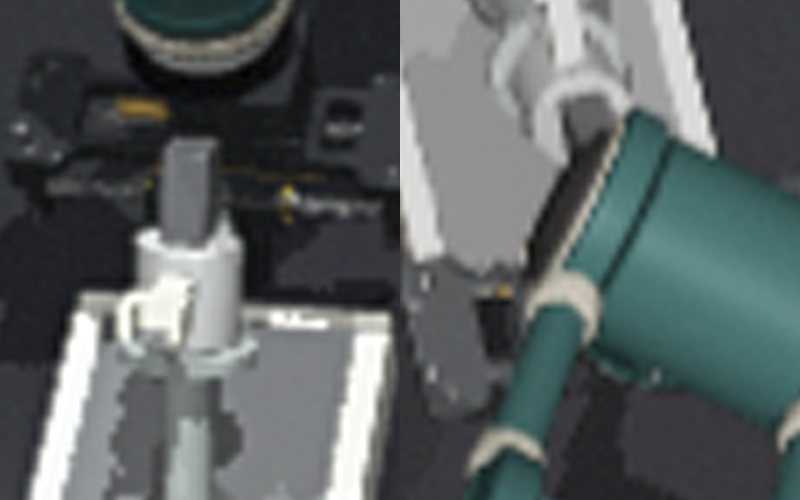

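```bash
python3 - <<'E'
from h import *
x=np.array([np.cos(np.radians(10.8)),np.sin(np.radians(10.8)),0]); Z=np.array([0,0,1.]);t=np.radians(32)
st=Z*np.cos(t)-x*np.sin(t); sx=x*np.cos(t)+Z*np.sin(t); y=np.cross(Z,x)
p=ctrl.capture("scene"); F=np.array([.5473,-.1968,.1221])  # scene-camera frame
im=cv2.resize(p["frame"][:,:,::-1],None,fx=12,fy=12,interpolation=cv2.INTER_CUBIC)
im=cv2.convertScaleAbs(im,alpha=1.4,beta=10)
pp=lambda X:((proj(p,X)[0]+.5)*12).astype(int)
H=F+.036*st-.028*sx
for a,c in((0.05,(255,0,0)),(.4,(0,255,0)),(.6,(0,255,255)),(.7,(0,128,255)),(.8,(0,0,255))):
    b=np.radians(40)-a; d=-np.cos(b)*sx+np.sin(b)*st; n=np.sin(b)*sx+np.cos(b)*st
    cv2.line(im,*[tuple(map(int,pp(H+.045*d+.003*n+k*.008*y))) for k in(-1,1)],c,1)
u=pp(H); cv2.imwrite("pics/c7.png",im[u[1]-250:u[1]+200,u[0]-250:u[0]+250])
E
```

```text
(no output)
```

View pics/c7.png

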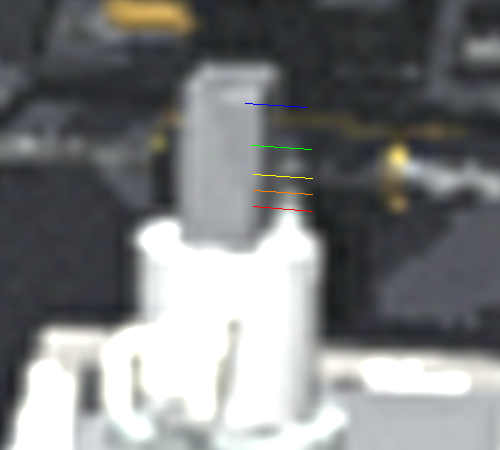

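Call:
{"method": "send_rows", "body": {
  "moves": [
    [[0,0,0.03,0,-1],[0,0,0.03,0,-1],[0,0,0,0,-1]]
  ]
}}

```text
time_s: 20.7
position: [0.4503, -0.2163, 0.2098]
eef_rot: [[0.983, 0.186, 0.004], [0.186, -0.983, -0.001], [0.003, 0.001, -1.0]]
wrist_force: [1.3, 1.9, 5.7]
finger_gap: 0.003
```

```bash
cat > lv.py <<'E'
from h import *
import sys
np.set_printoptions(precision=3,suppress=True)
o=ctrl.observe(); print(o["time_s"],o["position"],o["wrist_force"],o["moment"])
x=np.array([np.cos(np.radians(10.8)),np.sin(np.radians(10.8)),0]); Z=np.array([0,0,1.]);t=np.radians(32)
st=Z*np.cos(t)-x*np.sin(t); sx=x*np.cos(t)+Z*np.sin(t); y=np.cross(Z,x)
ims=[]
for c,F in(("scene",np.array([.5473,-.1968,.1221])),("top",np.array([.5477,-.1984,.1211]))):
    p=ctrl.capture(c)
    im=cv2.resize(p["frame"][:,:,::-1],None,fx=12,fy=12,interpolation=cv2.INTER_CUBIC)
    im=cv2.convertScaleAbs(im,alpha=1.3,beta=10)
    pp=lambda X:((proj(p,X)[0]+.5)*12).astype(int)
    H=F+.036*st-.028*sx
    for a,col in((0.05,(255,0,0)),(.4,(0,255,0)),(.6,(0,255,255)),(.7,(0,128,255)),(.8,(0,0,255))):
        b=np.radians(40)-a; d=-np.cos(b)*sx+np.sin(b)*st; n=np.sin(b)*sx+np.cos(b)*st
        cv2.line(im,*[tuple(map(int,pp(H+.045*d+.003*n+k*.008*y))) for k in(-1.6,-1)],col,1)
        cv2.line(im,*[tuple(map(int,pp(H+.045*d+.003*n+k*.008*y))) for k in(1,1.6)],col,1)
    u=pp(H); ims.append(im[u[1]-250:u[1]+200,u[0]-200:u[0]+200])
cv2.imwrite(f"pics/{sys.argv[1]}.png",np.hstack(ims))
E
python3 lv.py c8
```

```text
20.7 [ 0.45  -0.216  0.21 ] [1.315 1.927 5.684] [ 0.158 -0.342  0.044]
```

View pics/c8.png

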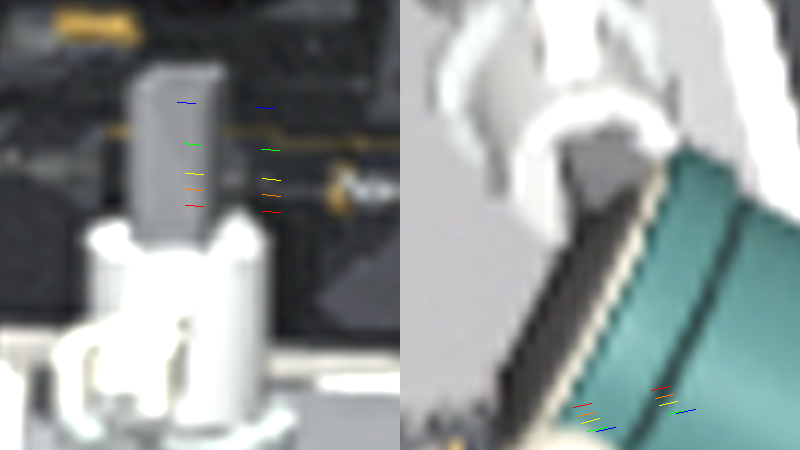

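Call:
{"method": "send_rows", "body": {
  "moves": [
    [[0,0,0.025,0,-1],[0,0,0,0,-1],[0,0,0,0,-1]]
  ]
}}

```text
time_s: 21.1
position: [0.4505, -0.2164, 0.2084]
eef_rot: [[0.983, 0.186, 0.004], [0.186, -0.983, -0.001], [0.004, 0.002, -1.0]]
wrist_force: [1.7, 1.5, 9.3]
finger_gap: 0.008
```

Call:
{"method": "send_rows", "body": {
  "moves": [
    [[0,0,-0.1,0,-1],[-0.05,0,-0.3,0,-1],[0,0,-0.5,0,-1],[0,0,-0.5,0,-1],[0,0.4,-0.5,0,-1],[0,0.5,0,0,-1],[0,0.5,0,0,-1],[0,0.5,0,0,-1],[0,0,0,0,-1]]
  ]
}}

```text
time_s: 22.0
position: [0.4732, -0.3691, 0.3574]
eef_rot: [[0.983, 0.183, -0.001], [0.183, -0.983, -0.001], [-0.001, 0.001, -1.0]]
wrist_force: [0.4, 0.7, -0.5]
finger_gap: 0.004
```

```bash
python3 lv.py d1; python3 - <<'E'
from h import *
p=ctrl.capture("top"); save(p,"d2.png",1.5)
E
```

```text
22.0 [ 0.473 -0.369  0.357] [ 0.387  0.659 -0.454] [0.002 0.026 0.015]
```

View pics/d1.png

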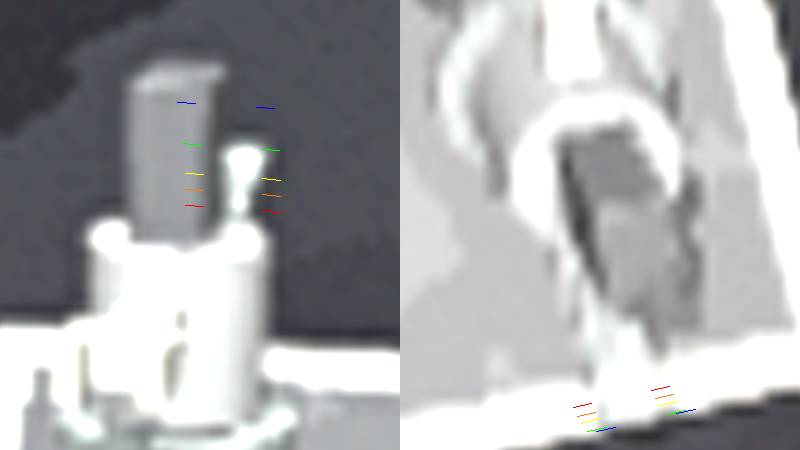

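View pics/d2.png

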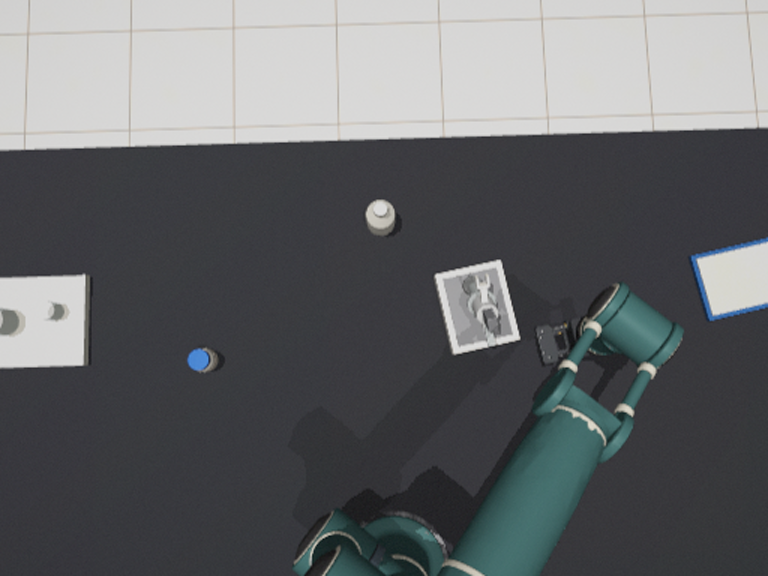

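```bash
python3 fit.py >/dev/null; python3 - <<'E'
from h import *
np.set_printoptions(precision=3,suppress=True,linewidth=180)
o=ctrl.observe(); R=np.array(o["eef_rot"]); P=np.array(o["position"]); print(o["q"])
C=[]
for _ in range(3):
    p=ctrl.capture("scene"); C.append(cloud(p).reshape(-1,3))
L=(np.vstack(C)-P)@R
m=(abs(L[:,0])<.06)&(abs(L[:,1])<.12)&(L[:,2]>.03)&(L[:,2]<.18); L=L[m]
print(len(L))
yb=np.arange(-.105,.11,.015)
print("cols y",yb[:-1]+.0075)
for z in np.arange(.04,.18,.01):
    print("z%.2f"%z,[ (round(1000*np.percentile(L[k][:,0],80)) if (k:=((L[:,2]>z)&(L[:,2]<=z+.01)&(L[:,1]>a)&(L[:,1]<=a+.015))).sum()>2 else None) for a in yb[:-1]])
u=((proj(p,P+.1*R[:,2])[0]+.5)*8).astype(int); im=cv2.resize(p["frame"][:,:,::-1],None,fx=8,fy=8,interpolation=cv2.INTER_CUBIC)
im=cv2.convertScaleAbs(im,alpha=2,beta=10); print(u)
cv2.imwrite("pics/e1.png",im[max(0,u[1]-280):u[1]+280,u[0]-390:u[0]+390])
E
```

```text
[-40.005   8.723 104.695   0.011  66.691  39.214]
3985
cols y [-0.098 -0.082 -0.068 -0.052 -0.037 -0.022 -0.007  0.007  0.022  0.038  0.052  0.067  0.082  0.098]
z0.04 [None, None, None, None, 17, 20, 21, 21, 18, None, None, None, None, None]
z0.05 [21, 20, 19, 17, 19, 20, 21, 22, 20, 20, 18, 18, 21, 13]
z0.06 [25, 30, 28, 18, 20, 20, 20, 20, 20, 18, 18, 26, 32, 28]
z0.07 [26, 31, None, 24, 26, 28, 28, 30, 28, 24, -9, 26, 31, None]
z0.08 [None, 32, 23, 23, 25, 32, 31, 30, 33, 22, 22, 22, 30, None]
z0.09 [None, 28, 20, None, 26, 31, 32, 30, 30, 28, 0, None, 30, None]
z0.10 [None, 8, None, None, None, -6, None, 10, None, None, None, None, 26, None]
z0.11 [None, None, None, None, None, 10, 9, 7, None, None, None, None, None, None]
z0.12 [None, None, None, None, None, 8, 8, 8, 6, None, None, None, None, None]
z0.13 [None, None, None, None, None, 5, 7, 8, None, None, None, None, None, None]
z0.14 [None, None, None, None, None, 7, 8, 7, None, None, None, None, None, None]
z0.15 [None, None, None, None, None, None, 8, 8, None, None, None, None, None, None]
z0.16 [None, None, None, None, None, None, 5, 4, None, None, None, None, None, None]
z0.17 [None, None, None, None, None, None, None, None, None, None, None, None, None, None]
[1178  910]
```

View pics/e1.png

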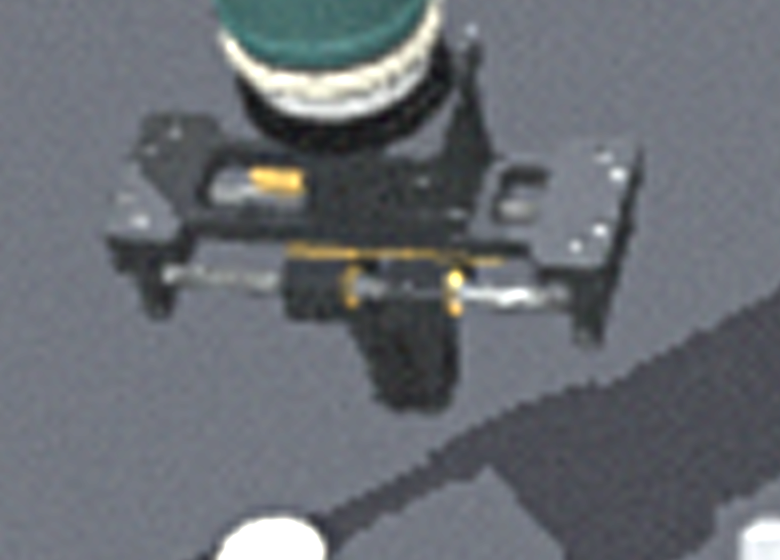

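Call:
{"method": "send_rows", "body": {
  "moves": [
    [[0.055,-0.45,0,0,-1],[0.05,-0.46,0,0,-1],[0,0,0.5,0,-1],[0,0,0.5,0,-1],[0,0,0.2,0,-1],[0,0,0,0,-1],[0,0,0,0,-1]]
  ]
}}

```text
time_s: 23.1
position: [0.4681, -0.292, 0.2624]
eef_rot: [[0.982, 0.187, 0.0], [0.187, -0.982, -0.0], [0.0, 0.0, -1.0]]
wrist_force: [-0.0, 0.0, 0.5]
finger_gap: 0.006
```

```bash
python3 lv.py f1
```

```text
23.1 [ 0.468 -0.292  0.262] [-0.018  0.02   0.546] [ 0.069 -0.005 -0.069]
```

View pics/f1.png

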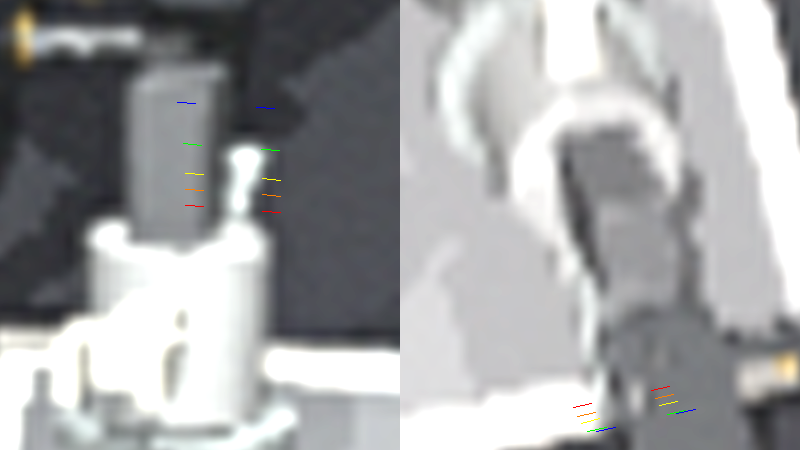

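Call:
{"method": "send_rows", "body": {
  "moves": [
    [[0,0.055,0.1,0,-1],[0,0,0.1,0,-1],[0,0,0.08,0,-1],[0,0,0,0,-1]]
  ]
}}

```text
time_s: 23.6
position: [0.4681, -0.2964, 0.238]
eef_rot: [[0.983, 0.186, -0.002], [0.186, -0.983, 0.002], [-0.002, -0.002, -1.0]]
wrist_force: [0.4, 0.3, 0.5]
finger_gap: 0.002
```

Call:
{"method": "send_rows", "body": {
  "moves": [
    [[0,0,0.05,0,-1],[0,0,0.05,0,-1],[0,0,0,0,-1]]
  ]
}}

```text
time_s: 23.9
position: [0.4688, -0.2967, 0.2313]
eef_rot: [[0.983, 0.186, 0.0], [0.186, -0.983, 0.0], [0.0, -0.0, -1.0]]
wrist_force: [0.1, -0.5, 0.7]
finger_gap: 0.001
```

```bash
python3 lv.py f2
```

```text
23.9 [ 0.469 -0.297  0.231] [ 0.052 -0.465  0.667] [ 0.147 -0.021  0.006]
```

View pics/f2.png

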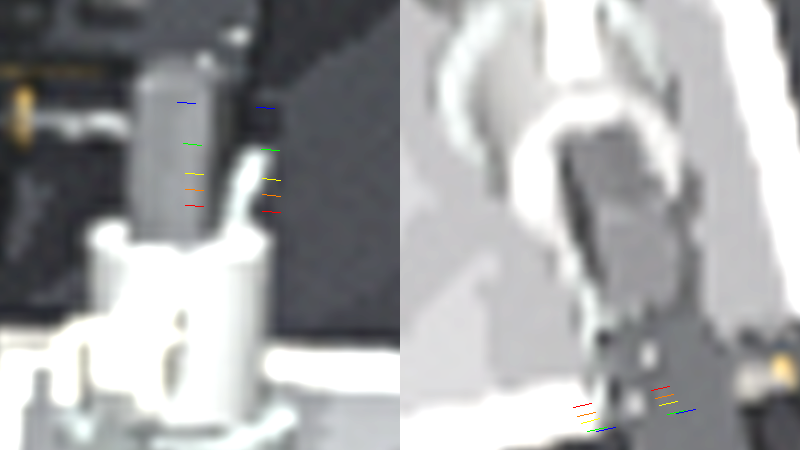

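Call:
{"method": "send_rows", "body": {
  "moves": [
    [[0,0,0.05,0,-1],[0,0,0.05,0,-1],[0,0,0,0,-1]]
  ]
}}

```text
time_s: 24.3
position: [0.4685, -0.2966, 0.223]
eef_rot: [[0.982, 0.186, -0.001], [0.186, -0.982, 0.0], [-0.001, -0.0, -1.0]]
wrist_force: [-0.0, -0.6, 2.5]
finger_gap: 0.006
```

```bash
python3 lv.py f3
```

```text
24.3 [ 0.468 -0.297  0.223] [-0.035 -0.587  2.493] [0.211 0.021 0.055]
```

View pics/f3.png

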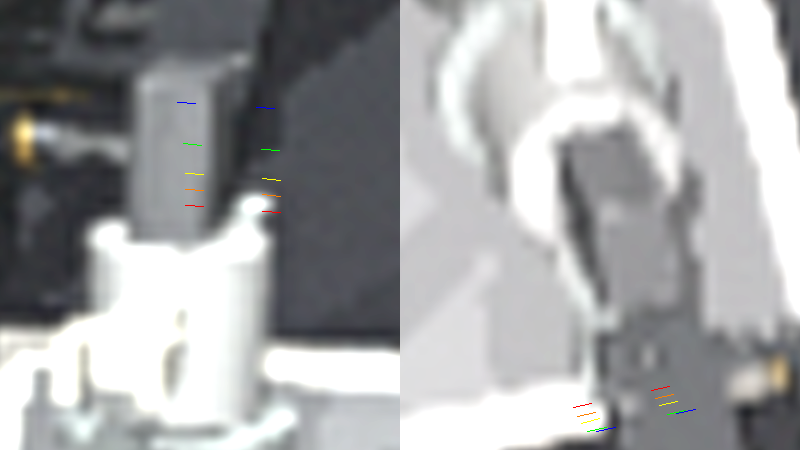

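Call:
{"method": "send_rows", "body": {
  "moves": [
    [[0,0,0.04,0,-1],[0,0,0.03,0,-1],[0,0,0,0,-1],[0,0,0,0,-1]]
  ]
}}

```text
time_s: 24.8
position: [0.4688, -0.2971, 0.2194]
eef_rot: [[0.982, 0.187, -0.0], [0.187, -0.982, -0.0], [-0.0, 0.0, -1.0]]
wrist_force: [-5.1, -0.1, 13.1]
finger_gap: 0.004
```

```bash
python3 lv.py f4
```

```text
24.8 [ 0.469 -0.297  0.219] [-5.137 -0.114 13.128] [1.069 0.351 0.426]
```

View pics/f4.png

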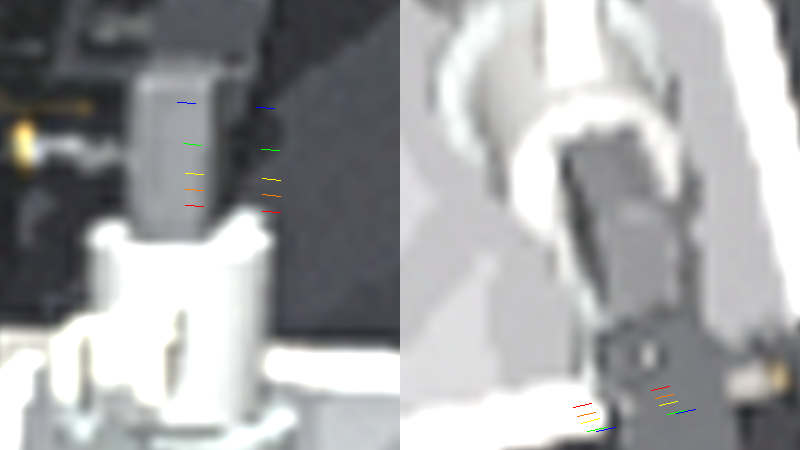

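Call:
{"method": "send_rows", "body": {
  "moves": [
    [[-0.03,0,-0.06,0,-1],[-0.05,0,-0.2,0,-1],[0,0,-0.5,0,-1],[0,0,-0.5,0,-1],[0,0.4,-0.4,0,-1],[0,0.5,0,0,-1],[0,0.5,0,0,-1],[0,0.3,0,0,-1],[0,0,0,0,-1]]
  ]
}}

```text
time_s: 25.8
position: [0.4877, -0.4341, 0.3512]
eef_rot: [[0.983, 0.184, 0.001], [0.184, -0.983, -0.001], [0.001, 0.002, -1.0]]
wrist_force: [0.6, 0.2, -1.2]
finger_gap: 0.003
```

```bash
python3 lv.py f5; python3 - <<'E'
from h import *
np.set_printoptions(precision=4,suppress=True)
# head fit, free of the arm: axis tilt in the stand's plane
from fit import sdf
from scipy.optimize import least_squares
ya=np.radians(10.8)
for c in("scene","top"):
    X=np.vstack([cloud(ctrl.capture(c)).reshape(-1,3) for _ in range(2)]); X=X[~np.isnan(X[:,0])]
    def loc(q,X):
        x=np.array([np.cos(q[4]),np.sin(q[4]),0]);Z=np.array([0,0,1.]);t=q[3];hz=Z*np.cos(t)-x*np.sin(t)
        return (X-q[:3])@np.stack([np.cross(np.cross(Z,x),hz),np.cross(Z,x),hz],1)
    q=np.array([.5475,-.1975,.1215,np.radians(32),ya])
    for tol in(.01,.006,.006):
        L=loc(q,X); m=(abs(sdf(L))<tol)&(L[:,2]>.004)&(L[:,2]<.09); Y=X[m]
        q=least_squares(lambda v:sdf(loc(v,Y)),q,loss="soft_l1",f_scale=.002,x_scale=[.01,.01,.01,.1,.1]).x
    print(c,m.sum(),"underside",q[:3],"tilt,yaw",np.degrees(q[3:]))
    p=ctrl.capture(c)
    for b in("wash_bottle","reagent_l","reagent_r"):
        print(b,[ (round(d["p"],2),np.round(d["pixel"],1)) for d in ctrl.place_of(p,b)[:2]])
save(p,"f6.png")
E
```

```text
25.8 [ 0.488 -0.434  0.351] [ 0.593  0.162 -1.219] [0.008 0.044 0.04 ]
scene 660 underside [ 0.5458 -0.1985  0.1223] tilt,yaw [33.8731  9.6185]
wash_bottle [(0.95, array([239.2, 262.8]))]
reagent_l [(0.62, array([388.2, 215.1]))]
reagent_r [(0.62, array([388.2, 215.1]))]
top 683 underside [ 0.5487 -0.1987  0.1203] tilt,yaw [35.2607 10.4951]
wash_bottle [(0.95, array([254.5, 147.8]))]
reagent_l [(0.68, array([137.1, 240.8])), (0.43, array([395.6, 224.4]))]
reagent_r [(0.68, array([137.1, 240.8])), (0.43, array([395.6, 224.4]))]
```

View pics/f5.png

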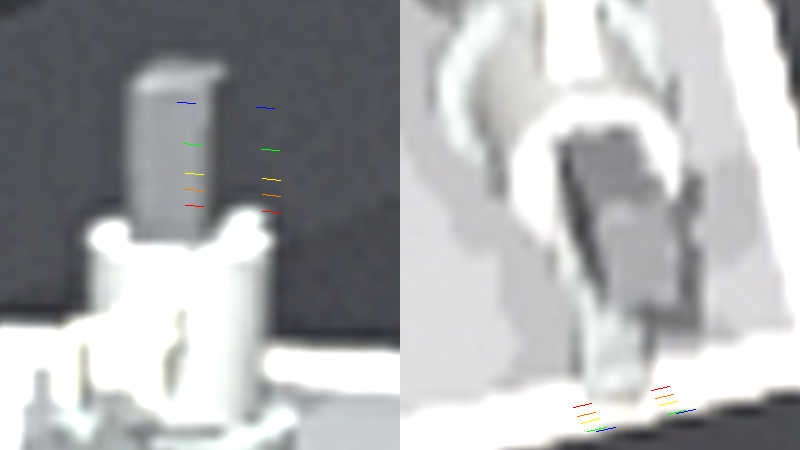

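View pics/f6.png

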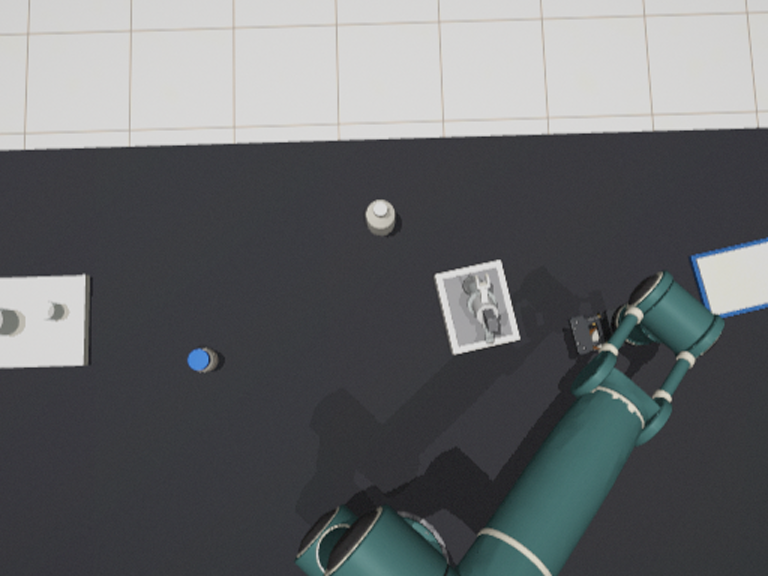

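```bash
python3 - <<'E'
from h import *
from fit import sdf
from scipy.optimize import least_squares
np.set_printoptions(precision=4,suppress=True)
Z=np.array([0,0,1.])
def loc(q,X):
    x=np.array([np.cos(q[4]),np.sin(q[4]),0]);t=q[3];hz=Z*np.cos(t)-x*np.sin(t);y=np.cross(Z,x)
    return (X-q[:3])@np.stack([np.cross(y,hz),y,hz],1)
for c in("scene","top"):
    X=np.vstack([cloud(ctrl.capture(c)).reshape(-1,3) for _ in range(3)]); X=X[~np.isnan(X[:,0])]
    for zm,xm in((.05,-.03),(.095,-.02)):
        q=np.array([.5475,-.1975,.1215,np.radians(32),np.radians(10.8)])
        for _ in range(4):
            L=loc(q,X); m=(abs(sdf(L))<.005)&(L[:,2]>.006)&(L[:,2]<zm)&(L[:,0]>xm); Y=X[m]
            q=least_squares(lambda v:sdf(loc(v,Y)),q,loss="soft_l1",f_scale=.0015,x_scale=[.01,.01,.01,.1,.1]).x
        x=np.array([np.cos(q[4]),np.sin(q[4]),0])
        print(c,zm,m.sum(),"underside",q[:3],"tilt,yaw",np.degrees(q[3:]),"center",q[:3]+.044*(Z*np.cos(q[3])-x*np.sin(q[3])))
E
```

```text
scene 0.05 602 underside [ 0.5463 -0.1982  0.1222] tilt,yaw [34.1176  8.4677] center [ 0.5218 -0.2018  0.1586]
scene 0.095 946 underside [ 0.5463 -0.198   0.1222] tilt,yaw [34.4962  9.9795] center [ 0.5217 -0.2024  0.1585]
top 0.05 671 underside [ 0.5486 -0.1985  0.1202] tilt,yaw [35.49  10.433] center [ 0.5234 -0.2031  0.1561]
top 0.095 1015 underside [ 0.548  -0.1987  0.1205] tilt,yaw [34.8004 10.3753] center [ 0.5233 -0.2032  0.1566]
```

```bash
python3 -c "
from station import ctrl
print(ctrl.sign_off())"
```

```text
the job is handed in; nothing more can be done
None
```

The head is seated on the stud with its latch lever pressed down on the downhill side. The gripper is clear of everything, and I handed the job in at about 26 s. No verdict was given.

**How it went**
- **First grasp:** I lifted before the fingers had shut, so it came up empty. The second grasp held.
- **Seating:** I carried the upright head over the ball and lowered the socket. I then swung the head in the light grip, pivoting on the pads, to match the stud's lean. Pushing it down along the stud stopped with about 9 N.
- **Lever, first press:** This used the gripper's closed middle. The pictures and force suggested the lever went down, but it stood at about 0.4 rad after I backed off, probably dragged up by the gripper.
- **Lever, second press:** This used one end of the gripper's housing, up to about 13 N at the lever's stop. I backed off without catching it.

**Last checks**

| Check | Result | Limit |
|---|---|---|
| Lever angle | at the fully-down mark, about 0.8 rad, in both pictures | above 0.7 rad |
| Head centre to stud_home | about 2.5 to 3 mm off (both cameras) | 6 mm |
| Head yaw from downhill | within about 2.5 degrees | about 29 degrees |
| Tilt of head axis | 34 to 35.5 degrees, against the stud's 32 | about 6.9 degrees off |

- **Tilt:** The readings disagree. Right after release, before the lever presses, the scene-camera fit gave 32.2 degrees. The pictures before and after the final press look alike, so the difference may be fit bias or a real lean of 2 to 3 degrees.
- **Bottles:** The wash bottle and the blue-capped jar stand where they did. The brown jar was hidden behind the arm in the last picture, and I only have a low-confidence network sighting of it near its old place. The gripper stayed above its height.

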